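Refill the bench rack in reverse order

TASK

Move the four soldering supplies (green spool, black spool, amber bottle, white parts cup) from the black transit rack into the empty white bench rack, in reverse order: the one next to the transit rack's red end goes to the place next to the white rack's grey end, and so on, so that the one farthest from red ends up next to the white rack's red end. Stand each upright in the middle of its own place and do not shift the roll of white tape and the tin of brass shavings between the racks.

Things in the scene. Friction and masses are not known exactly. Their poses are not given: they have to be found in the camera images.
- green_spool_center (a point): spool of solder wire with green flanges, upright, 50 mm across, 44 mm tall; the point is its centre, half-way up; z is up. It starts upright on its mat in the black transit rack. Loose; grasp it across the rack, from above
- black_spool_center (a point): spool of solder wire with black flanges, upright, 44 mm across, 46 mm tall; the point is its centre, half-way up; z is up. It starts upright on its mat in the black transit rack. Loose; grasp it across the rack, from above
- amber_bottle_center (a point): small amber bottle with a white cap, upright, 23 mm across (cap 20 mm), 38 mm tall; the point is its centre, half-way up; z is up. It starts upright on its mat in the black transit rack. Loose; grasp it across the rack, from above
- white_cup_center (a point): white to pale grey open cup of small parts, slightly conical, 52 mm across the rim, 42 mm at the foot; its contents are fixed, 34 mm tall; the point is its centre, half-way up; z is up. It starts upright on its mat in the black transit rack. Loose; grasp it across the rack, from above
- transit_rack: black rack, full at the start, 280 x 66 mm, fixed, at any yaw, left or right. Origin under its centre, x along the row to the red end, z up. Four places, centres x = +99, +33, -33, -99 mm, y = 0; things stand on mats 23 mm above the worktop. Between places small teeth at the long edges (x = +66, 0, -66, |y| 21 to 33 mm, tops 27.5 mm above the worktop). End blocks 32 mm high: red at +x, grey at -x
- bench_rack: white rack, empty at the start, 280 x 66 mm, fixed, at any yaw, left or right. Origin under its centre, x along the row to the red end, z up. Four places, centres x = +99, +33, -33, -99 mm, y = 0; bare floor 20 mm above the worktop. Between places small teeth at the long edges (x = +66, 0, -66, |y| 21 to 33 mm, tops 27.5 mm above the worktop). End blocks 32 mm high: red at +x, grey at -x
- mat_green_spool: orange square mat, 56 x 56 x 3 mm, fixed in the transit rack under the start place of the green spool; origin at the centre of its underside. It stays there and so shows where that thing came from; its colour has no other meaning
- mat_black_spool: yellow square mat, 56 x 56 x 3 mm, fixed in the transit rack under the start place of the black spool; origin at the centre of its underside. It stays there and so shows where that thing came from; its colour has no other meaning
- mat_amber_bottle: blue square mat, 56 x 56 x 3 mm, fixed in the transit rack under the start place of the amber bottle; origin at the centre of its underside. It stays there and so shows where that thing came from; its colour has no other meaning
- mat_white_cup: brown cork square mat, 56 x 56 x 3 mm, fixed in the transit rack under the start place of the white cup; origin at the centre of its underside. It stays there and so shows where that thing came from; its colour has no other meaning
- roll_white: bystander: roll of white tape lying flat between the racks, 60 mm across, 24 mm high; origin at the centre of its underside. Loose
- wool_tin: bystander: round black tin of brass shavings standing between the racks, 62 mm across, 36 mm high; origin at the centre of its underside. Loose
- frame_tower: fixed obstacle: dark tower of stacked frames and motors behind the right-hand rack, 130 (x) x 110 (y) x 345 mm high; origin at its foot, centred. Its near face lies at world x = 0.69: keep gripper and arm clear of it

How it is judged:
At the end, for the whole second after the job is handed in: Each thing is upright (0.12 rad), at rest on the white rack's floor (height within 5 mm), its centre within 14 mm along and across the rack of the place that mirrors its start: started at x in the transit rack's frame, it ends at -x in the bench rack's frame (((x of mat_green_spool in the frame of transit_rack between 0.079 and 0.119 m and x of green_spool_center in the frame of bench_rack between -0.113 and -0.085 m) or (x of mat_green_spool in the frame of transit_rack between 0.013 and 0.053 m and x of green_spool_center in the frame of bench_rack between -0.047 and -0.019 m) or (x of mat_green_spool in the frame of transit_rack between -0.053 and -0.013 m and x of green_spool_center in the frame of bench_rack between 0.019 and 0.047 m) or (x of mat_green_spool in the frame of transit_rack between -0.119 and -0.079 m and x of green_spool_center in the frame of bench_rack between 0.085 and 0.113 m)) and y of green_spool_center in the frame of bench_rack between -0.014 and 0.014 m and z of green_spool_center in the frame of bench_rack between 0.037 and 0.047 m and angle between each of green_spool_center, black_spool_center, amber_bottle_center, white_cup_center's own z axis and vertical below 0.12 rad and linear speed of each of green_spool, black_spool, amber_bottle, white_cup below 0.02 m/s and ((x of mat_black_spool in the frame of transit_rack between 0.079 and 0.119 m and x of black_spool_center in the frame of bench_rack between -0.113 and -0.085 m) or (x of mat_black_spool in the frame of transit_rack between 0.013 and 0.053 m and x of black_spool_center in the frame of bench_rack between -0.047 and -0.019 m) or (x of mat_black_spool in the frame of transit_rack between -0.053 and -0.013 m and x of black_spool_center in the frame of bench_rack between 0.019 and 0.047 m) or (x of mat_black_spool in the frame of transit_rack between -0.119 and -0.079 m and x of black_spool_center in the frame of bench_rack between 0.085 and 0.113 m)) and y of black_spool_center in the frame of bench_rack between -0.014 and 0.014 m and z of black_spool_center in the frame of bench_rack between 0.038 and 0.048 m and ((x of mat_amber_bottle in the frame of transit_rack between 0.079 and 0.119 m and x of amber_bottle_center in the frame of bench_rack between -0.113 and -0.085 m) or (x of mat_amber_bottle in the frame of transit_rack between 0.013 and 0.053 m and x of amber_bottle_center in the frame of bench_rack between -0.047 and -0.019 m) or (x of mat_amber_bottle in the frame of transit_rack between -0.053 and -0.013 m and x of amber_bottle_center in the frame of bench_rack between 0.019 and 0.047 m) or (x of mat_amber_bottle in the frame of transit_rack between -0.119 and -0.079 m and x of amber_bottle_center in the frame of bench_rack between 0.085 and 0.113 m)) and y of amber_bottle_center in the frame of bench_rack between -0.014 and 0.014 m and z of amber_bottle_center in the frame of bench_rack between 0.034 and 0.044 m and ((x of mat_white_cup in the frame of transit_rack between 0.079 and 0.119 m and x of white_cup_center in the frame of bench_rack between -0.113 and -0.085 m) or (x of mat_white_cup in the frame of transit_rack between 0.013 and 0.053 m and x of white_cup_center in the frame of bench_rack between -0.047 and -0.019 m) or (x of mat_white_cup in the frame of transit_rack between -0.053 and -0.013 m and x of white_cup_center in the frame of bench_rack between 0.019 and 0.047 m) or (x of mat_white_cup in the frame of transit_rack between -0.119 and -0.079 m and x of white_cup_center in the frame of bench_rack between 0.085 and 0.113 m)) and y of white_cup_center in the frame of bench_rack between -0.014 and 0.014 m and z of white_cup_center in the frame of bench_rack between 0.032 and 0.042 m); the robot touches nothing.
It fails at once if the roll of white tape is shifted by more than 15 mm (distance of roll_white from where it was at the start of the episode above 0.015 m).
It fails at once if the tin of brass shavings is shifted by more than 15 mm (distance of wool_tin from where it was at the start of the episode above 0.015 m).
It also fails if it takes over 96 s, if anything falls off the work surface, if the arm or the gripper's body presses on something with over 40 N, if the wrist force passes 120 N, or if a joint passes its speed limit or range.

ROBOT

A 7-joint arm with a two-finger parallel gripper is mounted at the origin on a cart in front of the work surface, level with it; the furniture and walls round the work are solid. World frame = base frame: x ahead of the robot, y to its left, z up, the work surface at z = 0. Lengths are in m, angles in rad, forces in N, time in s.
With the tool pointing down it reaches from about 0.425 to 0.925 m from the base axis. Payload 6.8 kg.
Tool frame: the origin (TCP) lies on the centre line of the jaws, within the pads' length; the fingertips stand bot.finger_overhang ahead of it and the grasp point (between the pads) lies 3 mm ahead of it (bot.finger_overhang is the distance from the TCP to the fingertips, in m); z points along the fingers, y is the direction in which the jaws open and shut (so a half turn about z gives the same grasp; the last joint's range is limited). The gripper opens to 85 mm and grips with 20 to 120 N. Pads are 22 mm wide; open, the fingers measure 114 mm over their backs; the gripper's body (76 mm by 85 mm) begins 54 mm behind the grasp point. The pads swing forward as they close: fully open they stand 13 mm farther back than shut.
Start: joints at [-0.108, 0.477, 0.022, 1.555, -0.011, 1.109, -0.083], TCP at [0.675, 0, 0.222] pointing down, gripper open.
Joint ranges: [-2.96, 2.96], [-0.34, 2.1], [-1.41, 1.46], [0.24, 2.44], [-1.37, 4.51], [0.17, 1.92], [-2.96, 2.96]. Speed limits (rad/s): [2.39, 2.39, 3.14, 3.14, 3.14, 3.14, 3.14].

INTERFACE

Orientations are given as a unit quaternion [w, x, y, z].
In Python, from station import bot gives the robot as it stands.
- The arm moves only by the tool drive_tool, never from a script. Its argument "increments" is text: rows parted by semicolons, each of 4 numbers parted by spaces: the shift along the world's x, y, z in m, then the turn about the world's z in rad. In form: tx ty tz spin; .... A call has 1 to 12 rows; each row shifts and turns the commanded pose from where the row before left it; what a row does not reach is not made up. A row lasts 1/12 s, in which the tool goes at most 41.7 mm and 7.16 degrees, less where a joint would pass 70% of its speed; a pose out of reach is approached as far as the arm can. A call is refused whole if a number of a shift passes 0.0417 or a number of a turn 0.125, either way. A call with a gripper value outside its range is refused whole. "grip" is the opening, from 0 (shut) to 1 (fully open), set as the call begins (left out, the last holds). The fingers move at their own pace and stop on an object; "squeeze" is the grip in N (left out, the last holds). Time passes only in rows, so rows that do not move let the fingers close. It gives the time, the measured TCP pose, the force and the opening at its end, in the units of the state.
- bot.get_obs(): the state, without advancing time (a new reading comes with each control period).
- bot.read_camera(name): name is "scene" or "side" or "wrist"; returns the picture (480x640x3 uint8, red, green, blue); there is no depth.
- bot.calibration(name): a dict with "fx", "fy", "cx", "cy" (pixels), "distortion" ([k1, k2, p1, p2, k3] as OpenCV has them; the pictures are not rectified), "camera_from_world" (4x4, takes a point from world to camera coordinates). Camera axes: x right, y down, z forward; pixel columns grow to the right and rows downward; lengths in m; the calibration is good to about 2 mm. A picture is of the moment at which its call begins: read the wrist's pose just before it. calibration takes no time and is no camera call; for the wrist camera it gives the pose at the moment of the call.
- bot.hand_in(): hands the job in, once; it reports no verdict.
The state is a dict: "t": time; "q": joint angles; "joint_vel": joint speeds; "joint_torque": joint torques, N m; "eef_pos": TCP position; "tool_rot": TCP orientation; "contact_force": force on the tool from outside, world axes, zero at the start; "torque": the same for the moment, N m; "gripper_width": opening from 0.0 (shut) to 1.0 (fully open).
Only numpy, scipy, OpenCV 4.12 (cv2) and the standard library are available. Lean on these libraries where they do the work, as an engineer would, in place of code of your own. Each camera call takes 0.05 s, during which the arm holds its last target.

## Working session

There is one attempt and no reset: what is moved stays moved. The work goes in short steps, Python scripts to look and compute and a tool call to move; the robot and the scene stay as the last step left them, time stands still between calls to the robot, and variables do not carry over. Pictures are saved under pics/ and viewed, and the job is handed in when it is done.

Besides the shell and the picture viewer there is one more tool, called after "Request:" as a command line: name --argument value ..., lists and objects as JSON in quotes. drive_tool: Moves the arm, as the interface text tells. Its arguments: {"type":"object","properties":{"increments":{"type":"string"},"grip":{"type":"number"},"squeeze":{"type":"number"}},"required":["increments"]}

```bash
mkdir -p pics; ls; python3 - <<'E'
from station import bot
import cv2
o=bot.get_obs();print(o)
print(bot.finger_overhang)
for n in ["scene","side","wrist"]:
    c=bot.calibration(n);im=bot.read_camera(n);cv2.imwrite(f"pics/{n}0.png",im[:,:,::-1]);print(n,c)
E
```

```text
pics
{'t': 0.0, 'q': array([-0.10807948,  0.47781699,  0.02232334,  1.55643939, -0.01150274,
        1.10930465, -0.08310145]), 'joint_vel': array([-0.00213705,  0.00068007,  0.0003662 ,  0.00105823, -0.00145817,
       -0.00057685,  0.00053754]), 'joint_torque': array([-5.45967814e-04, -5.96443820e+01,  1.60769675e+00, -2.81194621e+01,
        1.24063640e-02,  9.39900521e-03,  2.20753498e-05]), 'eef_pos': array([ 6.74392688e-01, -1.87017745e-05,  2.20619186e-01]), 'tool_rot': array([-6.04086741e-04,  7.07101851e-01,  7.07111113e-01, -6.94205211e-04]), 'contact_force': array([0.24560727, 1.21242965, 0.71370151]), 'torque': array([ 0.01276248,  0.02575621, -0.03936709]), 'gripper_width': 1.0017057450391538}
0.022
scene {'fx': 436.71270112056783, 'fy': 436.71270112056783, 'cx': 324.5649064172002, 'cy': 249.62166751235955, 'distortion': array([0.01008491, 0.        , 0.        , 0.        , 0.        ]), 'camera_from_world': array([[-0.88875111, -0.4582799 , -0.0100501 ,  0.53182101],
       [-0.2708466 ,  0.54269386, -0.7950632 ,  0.19365104],
       [ 0.36981561, -0.70389126, -0.60644
[... 394 characters left out ...]
828115 ,  0.12203646],
       [ 0.11418917,  0.77450322, -0.62217811,  1.09381955],
       [ 0.        ,  0.        ,  0.        ,  1.        ]])}
wrist {'fx': 431.1694803126098, 'fy': 431.1694803126098, 'cx': 328.4050966967483, 'cy': 241.04242396166964, 'distortion': array([-0.0753148,  0.       ,  0.       ,  0.       ,  0.       ]), 'camera_from_world': array([[ 9.99999408e-01, -6.11368302e-04, -8.99610417e-04,
        -6.74977012e-01],
       [-3.39116129e-04, -9.61100704e-01,  2.76197976e-01,
        -3.56888772e-02],
       [-1.03347489e-03, -2.76197508e-01, -9.61100343e-01,
         3.78873816e-01],
       [ 0.00000000e+00,  0.00000000e+00,  0.00000000e+00,
         1.00000000e+00]])}
```

View pics/scene0.png

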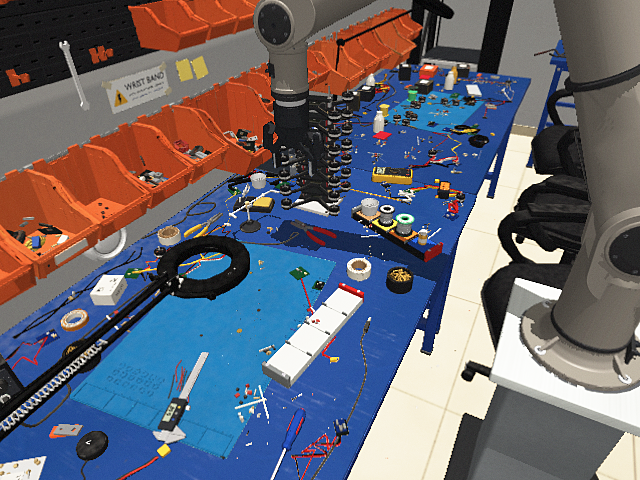

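View pics/side0.png

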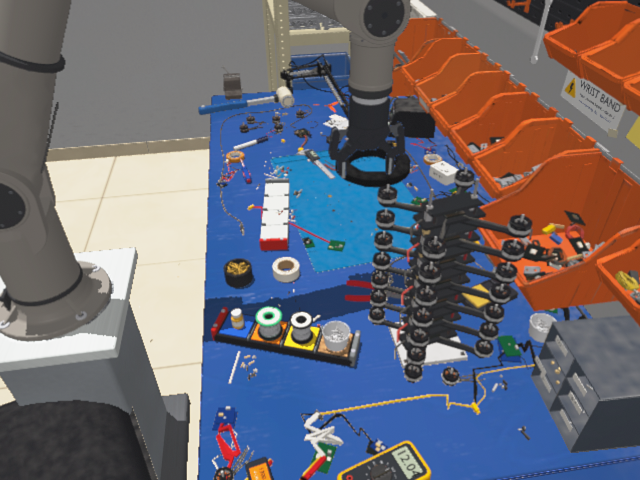

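View pics/wrist0.png

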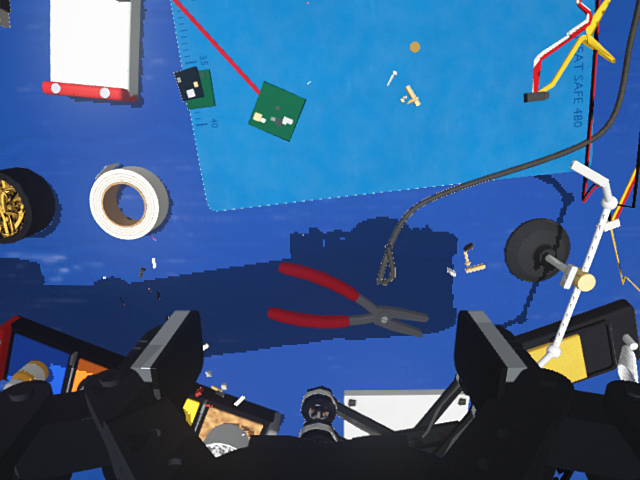

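```bash
python3 - <<'E'
import cv2
s=cv2.imread("pics/side0.png")
cv2.imwrite("pics/side0_t.png",cv2.resize(s[290:380,195:375],None,fx=4.4,fy=4.4,interpolation=cv2.INTER_CUBIC))
cv2.imwrite("pics/side0_b.png",cv2.resize(s[170:295,215:315],None,fx=4.8,fy=4.8,interpolation=cv2.INTER_CUBIC))
s=cv2.imread("pics/scene0.png")
cv2.imwrite("pics/scene0_b.png",cv2.resize(s[275:395,255:375],None,fx=5,fy=5,interpolation=cv2.INTER_CUBIC))
cv2.imwrite("pics/scene0_t.png",cv2.resize(s[185:295,340:450],None,fx=5,fy=5,interpolation=cv2.INTER_CUBIC))
E
```

```text
(no output)
```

View pics/side0_t.png

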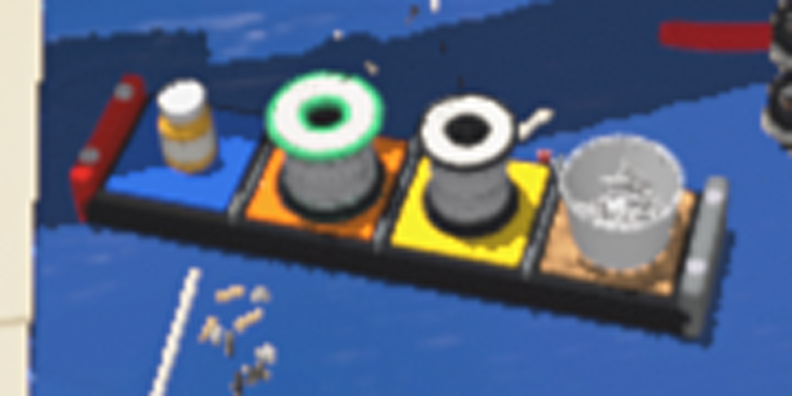

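View pics/side0_b.png

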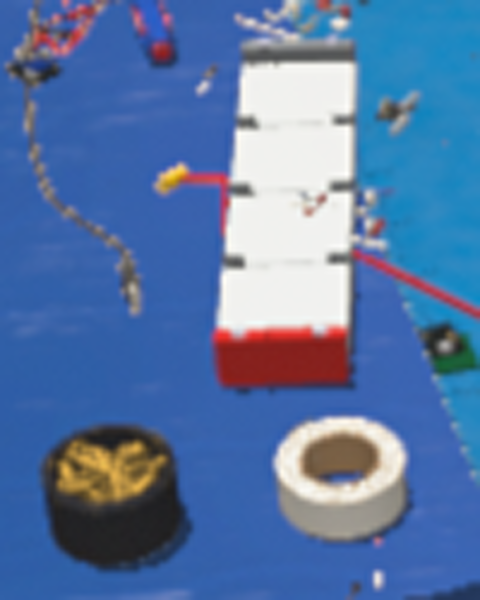

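View pics/scene0_b.png

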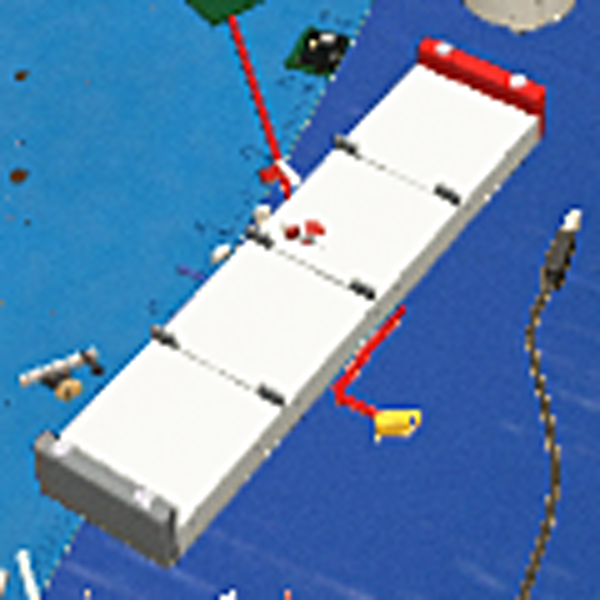

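View pics/scene0_t.png

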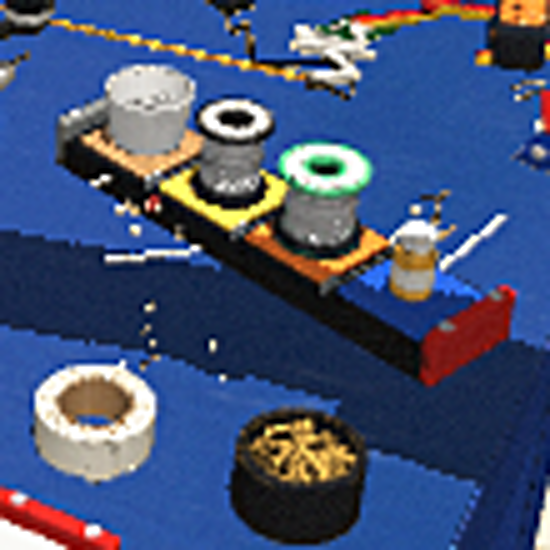

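```bash
cat > h.py <<'E'
import numpy as np, cv2
from scipy.optimize import least_squares
def proj(c,P):
    T=c["camera_from_world"];P=np.atleast_2d(P).astype(float)
    r,_=cv2.Rodrigues(T[:3,:3]);K=np.array([[c["fx"],0,c["cx"]],[0,c["fy"],c["cy"]],[0,0,1]])
    return cv2.projectPoints(P,r,T[:3,3],K,c["distortion"])[0].reshape(-1,2)
def ray(c,uv):
    K=np.array([[c["fx"],0,c["cx"]],[0,c["fy"],c["cy"]],[0,0,1]])
    n=cv2.undistortPoints(np.array([[uv]],float),K,c["distortion"])[0,0]
    T=c["camera_from_world"];R=T[:3,:3]
    return -R.T@T[:3,3], R.T@np.array([n[0],n[1],1])
def onz(c,uv,z):
    o,d=ray(c,uv);return o+d*(z-o[2])/d[2]
def rack(p,M):
    x,y,a=p;M=np.atleast_2d(M)
    return np.c_[x+np.cos(a)*M[:,0]-np.sin(a)*M[:,1],y+np.sin(a)*M[:,0]+np.cos(a)*M[:,1],M[:,2]]
def uncrop(uv,off,s): return [(uv[0]+.5)/s-.5+off[0],(uv[1]+.5)/s-.5+off[1]]
E
cat > fit.py <<'E'
from station import bot
from h import *
cs,cd=bot.calibration("scene"),bot.calibration("side")
m=.001
def fit(obs,p0):
    f=lambda p:np.concatenate([(proj(c,rack(p,np.array(M)*m))-uv).ravel() for c,M,uv in obs])
    r=least_squares(f,p0,loss="soft_l1");return r.x,f(r.x).reshape(-1,2)
S=lambda M,u,v:(cd,M,uncrop((u,v),(195,290),4.4))
C=lambda M,u,v:(cs,M,uncrop((u,v),(340,185),5))
T=[S((140,33,32),72,172),S((140,-33,32),128,74),S((-140,-33,32),724,178),S((-140,33,0),690,335),S((140,33,0),85,218),
 C((140,-33,32),423,347),C((140,33,32),514,290),C((140,-33,0),430,386),C((-140,-33,32),58,118),C((-140,-33,0),62,162)]
S=lambda M,u,v:(cd,M,uncrop((u,v),(215,170),4.8))
C=lambda M,u,v:(cs,M,uncrop((u,v),(255,275),5))
B=[S((140,-33,32),214,343),S((140,33,32),348,340),S((140,-33,0),220,385),S((140,33,0),348,382),S((-140,-33,32),243,42),S((-140,33,32),355,40),
 C((140,33,32),425,40),C((140,-33,32),545,88),C((-140,33,32),38,437),C((-140,-33,32),177,515),C((-140,33,0),42,487),C((-140,-33,0),170,567)]
pt,rt=fit(T,[.55,-.3,2.9]);pb,rb=fit(B,[.52,.3,-1.57])
print(pt,"\n",rt.round(1));print(pb,"\n",rb.round(1))
print(np.degrees([pt[2],pb[2]]))
for n,x in zip("amber green black cup".split(),[.099,.033,-.033,-.099]):
    print(n,rack(pt,[[x,0,0]])[0,:2],"->",rack(pb,[[-x,0,0]])[0,:2])
# objects
O=dict(amber=(61,(183,98),(416,229)),green=(67,(325,115),(327,169)),black=(69,(468,131),(237,119)),cup=(57,(622,178),(150,95)))
for k,(z,a,b) in O.items():
    P=onz(cd,uncrop(a,(195,290),4.4),z*m);Q=onz(cs,uncrop(b,(340,185),5),z*m);print(k,P[:2],Q[:2])
for k,z,a,b in [("tin",36,(108,465),(305,443)),("roll",24,(341,458),(95,400))]:
    P=onz(cd,uncrop(a,(215,170),4.8),z*m);Q=onz(cs,uncrop(b,(340,185),5),z*m);print(k,P[:2],Q[:2])
E
python3 fit.py
```

```text
[ 0.48111563 -0.1974934   2.73834472] 
 [[-0.2 -0.1]
 [ 0.4 -1.7]
 [ 0.4 -0.6]
 [ 0.9  1.4]
 [-0.8  0.4]
 [ 2.2 -1.1]
 [ 0.5  0.3]
 [-0.9  0.9]
 [ 0.5  0.2]
 [-0.6  0.5]]
[ 0.49826907  0.22633714 -1.6901472 ] 
 [[-0.  -1.5]
 [-0.  -1.7]
 [-0.1  0.2]
 [ 0.6 -0. ]
 [-0.2 -0.6]
 [ 0.1 -0.8]
 [ 0.3 -1.4]
 [ 0.8 -0.4]
 [-0.3 -0.3]
 [-1.1  0. ]
 [ 0.4  0. ]
 [ 1.3 -0. ]]
[156.89559513 -96.83830152]
amber [ 0.39005629 -0.15864502] -> [0.51005677 0.32463287]
green [ 0.45076252 -0.18454394] -> [0.5021983  0.25910239]
black [ 0.51146875 -0.21044285] -> [0.49433983 0.1935719 ]
cup [ 0.57217498 -0.23634177] -> [0.48648136 0.12804142]
amber [ 0.39164672 -0.1647672 ] [ 0.39402853 -0.1630164 ]
green [ 0.45227043 -0.19074814] [ 0.4515459  -0.18771282]
black [ 0.51163929 -0.21182836] [ 0.51172177 -0.21069202]
cup [ 0.57353467 -0.237891  ] [ 0.57164366 -0.23142515]
tin [ 0.39493098 -0.0022611 ] [ 0.39577112 -0.00307468]
roll [ 0.50191905 -0.00128417] [ 0.50366166 -0.00162467]
```

Request:
drive_tool --increments "-0.02 -0.015 0 0.097; -0.02 -0.015 0 0.097; -0.02 -0.015 0 0.097; -0.02 -0.015 0 0.097; -0.02 -0.015 0 0.097; -0.02 -0.015 0 0.097; -0.02 -0.016 0 0.097; -0.02 -0.016 0 0.097; -0.02 -0.016 0 0.097; -0.02 -0.016 0 0.097; -0.02 -0.016 0 0.097; -0.003 -0.016 0 0.101" --grip 1 --squeeze 40

```text
t: 1.15
eef_pos: [0.4483, -0.187, 0.2212]
tool_rot: [-0.001, 0.198, 0.98, -0.0]
contact_force: [-0.5, 0.3, -0.7]
gripper_width: 0.994
```

```bash
python3 - <<'E'
from station import bot
import cv2
o=bot.get_obs();print(o['t'],o['eef_pos'],o['tool_rot'],o['q'])
c=bot.calibration("wrist");cv2.imwrite("pics/w1.png",bot.read_camera("wrist")[:,:,::-1])
import pickle;pickle.dump(c,open("w1.pkl","wb"))
E
```

```text
1.15 [ 0.44831403 -0.18696511  0.22124116] [-1.31537059e-03  1.98445788e-01  9.80110960e-01 -2.14235602e-04] [ 0.35427966  0.1715017  -0.09869334  1.98905474  0.02088205  0.98455743
  1.41667885]
```

View pics/w1.png

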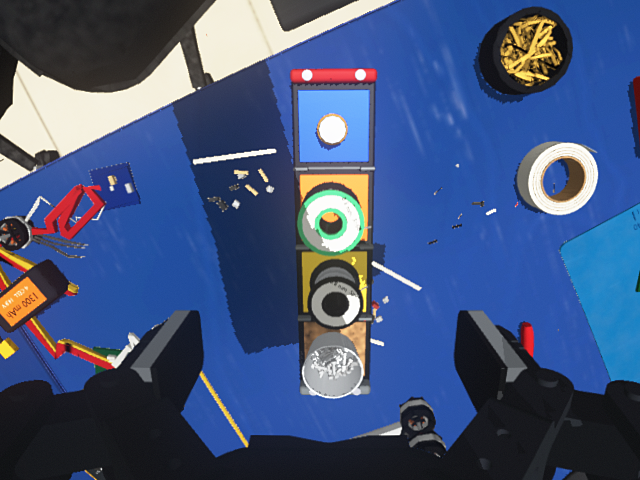

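```bash
python3 - <<'E'
import cv2
s=cv2.imread("pics/w1.png")
cv2.imwrite("pics/w1a.png",cv2.resize(s[60:230,270:400],None,fx=3.5,fy=3.5,interpolation=cv2.INTER_CUBIC))
cv2.imwrite("pics/w1b.png",cv2.resize(s[235:405,270:400],None,fx=3.5,fy=3.5,interpolation=cv2.INTER_CUBIC))
E
```

```text
(no output)
```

View pics/w1a.png

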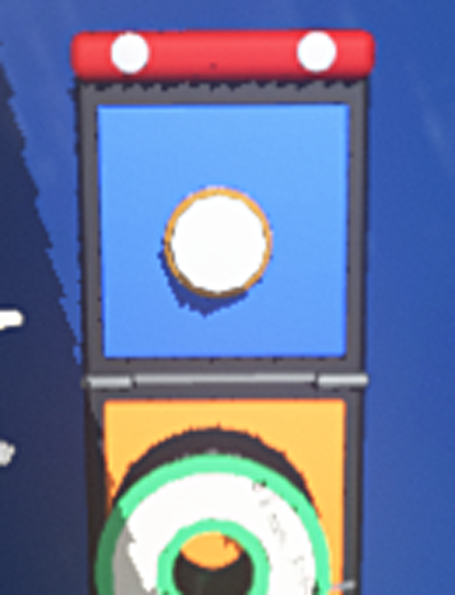

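View pics/w1b.png

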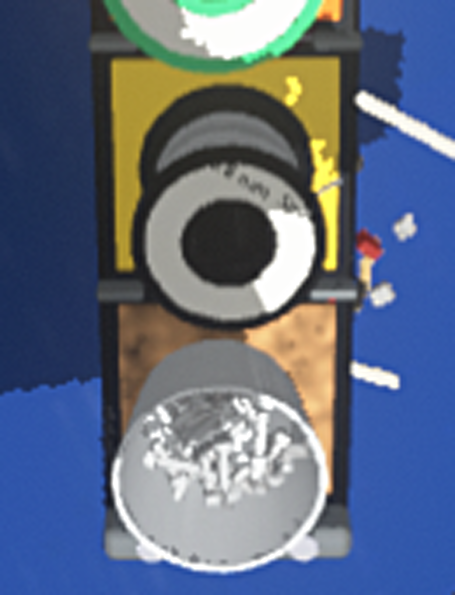

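```bash
cat > fit2.py <<'E'
import pickle
from h import *
c=pickle.load(open("w1.pkl","rb"))
a=lambda u,v:uncrop((u,v),(270,60),3.5); b=lambda u,v:uncrop((u,v),(270,235),3.5)
# image up=+x rack; image left = ? rack y
M=[];U=[]
for X,pts in [(99,[a(98,107),a(348,103),a(345,357),a(103,357)]),(33,[a(103,402),a(347,402),None,None]),(-33,[b(112,60),b(355,57),None,b(116,271)])]:
    for (dx,dy),p in zip([(28,28),(28,-28),(-28,-28),(-28,28)],pts):
        if p: M.append((X+dx,dy,23));U.append(p)
M=np.array(M)*.001;U=np.array(U)
f=lambda p:(proj(c,rack(p,M))-U).ravel()
r=least_squares(f,[.481,-.1975,2.738],loss="soft_l1");print(r.x,f(r.x).reshape(-1,2).round(1))
for n,z,p,X in [("amber",61,a(218,243),99),("green",67,(331,222.8),33),("black",69,b(229,238),-33),("cup",57,b(220,478),-99)]:
    print(n,onz(c,p,z*.001)[:2],"nominal",rack(r.x,[[X*.001,0,0]])[0,:2])
for uv in (onz(c,(525,52),.036)[:2],onz(c,(557,178),.024)[:2]):print(uv)
E
python3 fit2.py
```

```text
[ 0.48309643 -0.19620107  2.75111416] [[-0.3 -0.5]
 [ 0.4 -0. ]
 [ 0.4 -0.2]
 [ 0.1  0.5]
 [ 0.4  0. ]
 [-0.4 -0.6]
 [-0.   0.3]
 [-3.8  0.6]
 [ 0.6  0. ]]
amber [ 0.39222067 -0.16053578] nominal [ 0.39154846 -0.1585186 ]
green [ 0.4533797  -0.18704113] nominal [ 0.45258044 -0.18364025]
black [ 0.51221204 -0.2084284 ] nominal [ 0.51361243 -0.20876189]
cup [ 0.57448325 -0.2365992 ] nominal [ 0.57464441 -0.23388353]
[ 0.39561508 -0.00551716]
[ 0.50041433 -0.00328855]
```

Request:
drive_tool --increments "0 0 -0.03 0; 0 0 -0.03 0; 0 0 -0.03 0; 0 0 -0.03 0; 0 0 -0.015 0; 0 0 0 0; 0 0 0 0"

```text
t: 1.78
eef_pos: [0.4517, -0.1856, 0.0862]
tool_rot: [-0.001, 0.2, 0.98, 0.0]
contact_force: [0.1, 0.2, 0.7]
gripper_width: 0.999
```

Request:
drive_tool --increments "0.001 -0.002 -0.018 0; 0 0 -0.018 0; 0 0 0 0; 0 0 0 0"

```text
t: 2.12
eef_pos: [0.4535, -0.188, 0.0515]
tool_rot: [0.0, 0.2, 0.98, 0.0]
contact_force: [0.3, 0.3, 0.2]
gripper_width: 0.998
```

Request:
drive_tool --increments "0 0 0 0; 0 0 0 0; 0 0 0 0; 0 0 0 0; 0 0 0 0; 0 0 0 0; 0 0 0 0; 0 0 0 0" --grip 0 --squeeze 40

```text
t: 2.78
eef_pos: [0.4539, -0.1882, 0.0522]
tool_rot: [0.001, 0.2, 0.98, -0.0]
contact_force: [-2.5, 2.2, 11.1]
gripper_width: 0.544
```

```bash
cat > look.py <<'E'
import sys,cv2,pickle
from station import bot
n,name,x0,y0,x1,y1,s=sys.argv[1],sys.argv[2],*map(float,sys.argv[3:8])
o=bot.get_obs();print(o['t'],o['eef_pos'].round(4),o['contact_force'].round(1),o['gripper_width'])
pickle.dump(bot.calibration(n),open(f"{name}.pkl","wb"))
im=bot.read_camera(n)[:,:,::-1][int(y0):int(y1),int(x0):int(x1)]
cv2.imwrite(f"pics/{name}.png",cv2.resize(im,None,fx=s,fy=s,interpolation=cv2.INTER_CUBIC))
E
python3 look.py side g1 190 220 370 370 4.4; python3 look.py scene g2 340 170 460 300 5
```

```text
2.7833 [ 0.4539 -0.1882  0.0522] [-2.5  2.2 11.1] 0.5435441980137022
2.8333 [ 0.4539 -0.1882  0.0522] [-2.3  1.  11. ] 0.5497750781877438
```

View pics/g1.png

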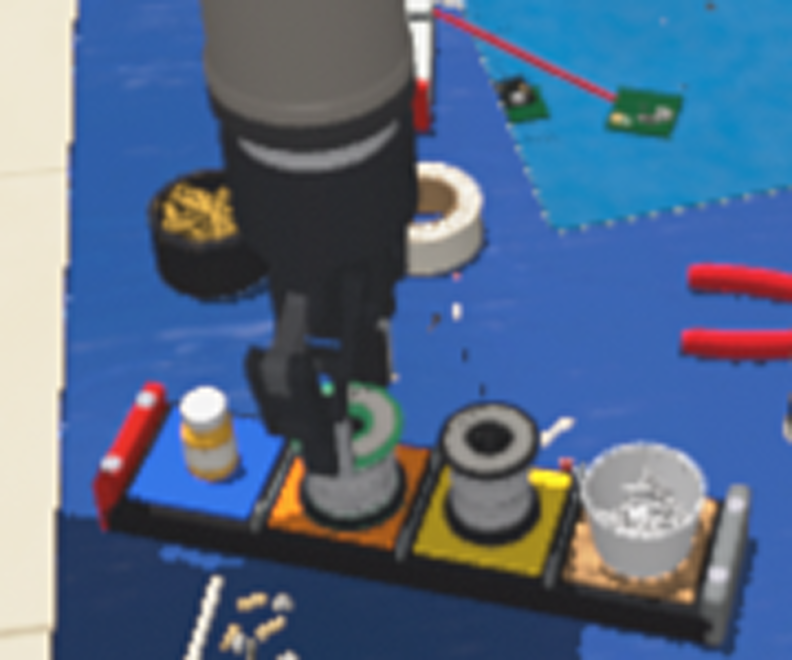

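View pics/g2.png

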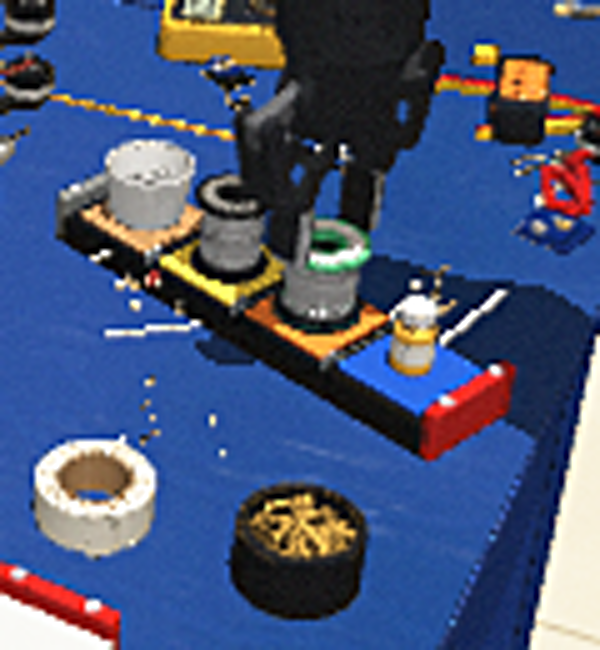

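Request:
drive_tool --increments "0 0 0.005 0; 0 0 0.01 0; 0 0 0.015 0; 0 0 0.02 0; 0 0 0.03 0; 0 0 0.03 0; 0 0 0 0"

```text
t: 3.47
eef_pos: [0.4563, -0.1891, 0.1667]
tool_rot: [0.005, 0.2, 0.98, -0.0]
contact_force: [0.9, -0.6, -1.0]
gripper_width: 0.551
```

```bash
python3 look.py side g3 190 190 370 370 3.3
```

```text
3.4667 [ 0.4563 -0.1891  0.1667] [ 0.9 -0.6 -1. ] 0.5505635168675086
```

View pics/g3.png

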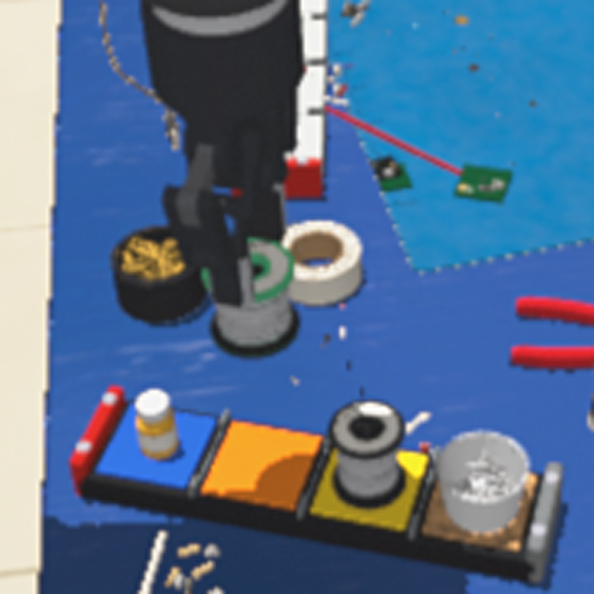

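Request:
drive_tool --increments "0.003 0.025 0 -0.1075; 0.004 0.037 0 -0.1075; 0.004 0.039 0 -0.1075; 0.004 0.039 0 -0.1075; 0.004 0.039 0 -0.1075; 0.004 0.039 0 -0.1075; 0.004 0.039 0 -0.1075; 0.004 0.039 0 -0.1075; 0.004 0.039 0 -0.1075; 0.004 0.039 0 -0.1075; 0.004 0.039 0 -0.1075; 0.003 0.035 0 -0.1075"

```text
t: 4.52
eef_pos: [0.4974, 0.2526, 0.1597]
tool_rot: [-0.0, 0.741, 0.671, -0.001]
contact_force: [-0.2, -0.2, -1.9]
gripper_width: 0.546
```

Request:
drive_tool --increments "0 0 0 0; 0 0 0 0; 0 0 0 0"

```text
t: 4.77
eef_pos: [0.4976, 0.2494, 0.1596]
tool_rot: [0.0, 0.74, 0.673, -0.001]
contact_force: [-0.0, -0.7, -1.9]
gripper_width: 0.546
```

```bash
python3 look.py wrist w2 0 0 640 480 1;python3 look.py scene s2 240 200 400 400 3
```

```text
4.7667 [0.4976 0.2494 0.1596] [-0.  -0.7 -1.9] 0.5457586500882625
4.8167 [0.498  0.2486 0.1598] [ 0.2 -0.9 -1.5] 0.5448419511710418
```

View pics/w2.png

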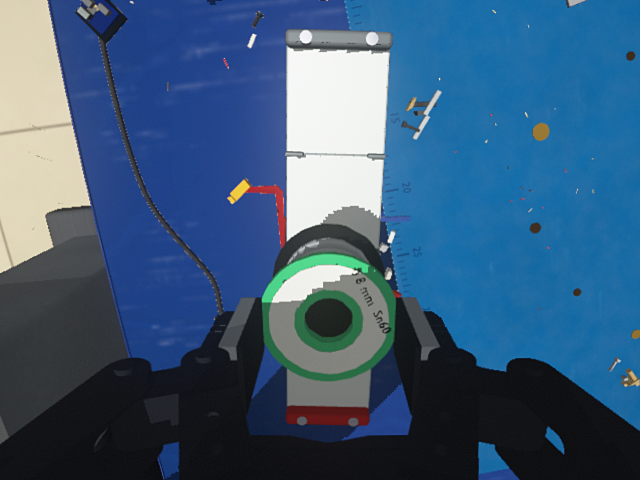

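View pics/s2.png

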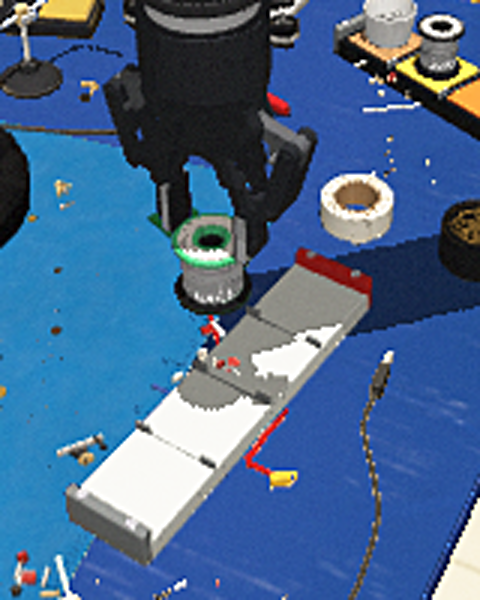

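```bash
python3 - <<'E'
import cv2
s=cv2.imread("pics/w2.png")
cv2.imwrite("pics/w2a.png",cv2.resize(s[20:170,270:410],None,fx=4,fy=4,interpolation=cv2.INTER_CUBIC))
cv2.imwrite("pics/w2b.png",cv2.resize(s[360:440,260:400],None,fx=4,fy=4,interpolation=cv2.INTER_CUBIC))
E
```

```text
(no output)
```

View pics/w2a.png

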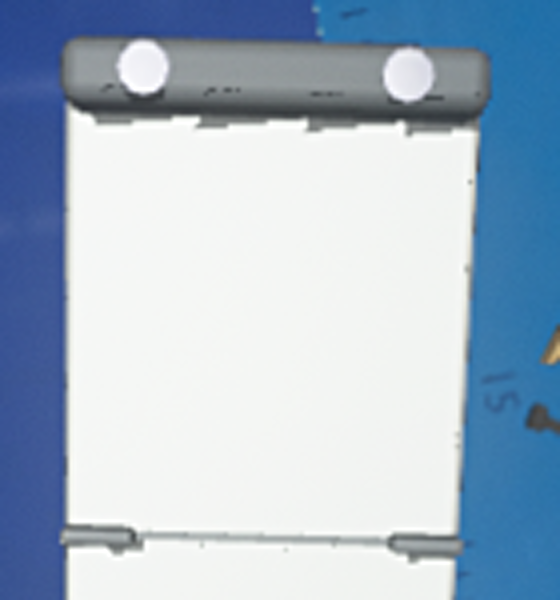

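View pics/w2b.png

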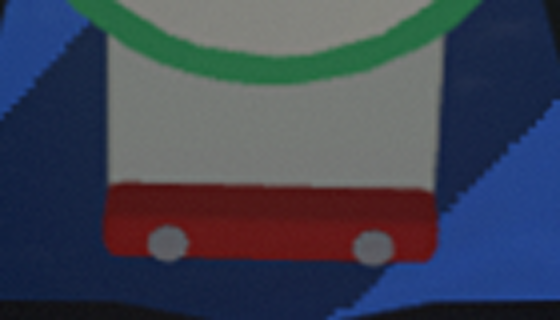

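```bash
cat > fit3.py <<'E'
import pickle
from h import *
c=pickle.load(open("w2.pkl","rb"))
a=lambda u,v:uncrop((u,v),(270,20),4); b=lambda u,v:uncrop((u,v),(260,360),4)
L=[((-140,-33,31),a(63,40)),((-140,33,31),a(490,50)),((-132,-33,20),a(67,110)),((-132,33,20),a(478,122)),((-66,-33,26),a(62,535)),((-66,33,26),a(462,545)),
((132,-33,20),b(109,185)),((132,33,20),b(433,190)),((140,-33,31),b(105,255)),((140,33,31),b(437,262))]
M=np.array([l[0] for l in L])*.001;U=np.array([l[1] for l in L])
f=lambda p:(proj(c,rack(p,M))-U).ravel()
r=least_squares(f,[.498,.226,-1.69],loss="soft_l1");print(r.x,f(r.x).reshape(-1,2).round(1))
for n,x in zip("amber green black cup".split(),[.099,.033,-.033,-.099]): print(n,rack(r.x,[[-x,0,0]])[0,:2])
# held spool centre at top height
T=np.linalg.inv(c["camera_from_world"])
for z in (.165,.17,.175,.18): print(z,onz(c,(329.5,317),z)[:2])
E
python3 fit3.py
```

```text
[ 0.49907356  0.22971932 -1.69098832] [[-1.2  1.2]
 [ 0.9  1.8]
 [-0.5  0.4]
 [ 0.8  0.3]
 [-0.4 -0.2]
 [ 0.2 -0.1]
 [-0.4 -1.7]
 [ 0.8 -1.2]
 [-0.6 -1.9]
 [ 0.4 -1.8]]
amber [0.51094394 0.32800509]
green [0.50303036 0.26248124]
black [0.49511677 0.19695739]
cup [0.48720318 0.13143354]
0.165 [0.49857867 0.24732703]
0.17 [0.49880179 0.2497718 ]
0.175 [0.49902491 0.25221658]
0.18 [0.49924803 0.25466135]
```

Request:
drive_tool --increments "0.0045 0.006 0 -0.025; 0 0.006 -0.02 0; 0 0 -0.03 0; 0 0 -0.03 0; 0 0 -0.01 0; 0 0 0 0; 0 0 0 0"

```text
t: 5.45
eef_pos: [0.5033, 0.2615, 0.071]
tool_rot: [0.0, 0.749, 0.663, -0.0]
contact_force: [0.3, -0.4, -0.9]
gripper_width: 0.547
```

Request:
drive_tool --increments "0 0 -0.01 0; 0 0 -0.008 0; 0 0 -0.003 0; 0 0 0 0; 0 0 0 0"

```text
t: 5.87
eef_pos: [0.503, 0.2625, 0.0498]
tool_rot: [0.0, 0.748, 0.663, 0.0]
contact_force: [0.4, -0.4, -0.7]
gripper_width: 0.544
```

```bash
python3 look.py scene s3 240 220 400 400 3.3;python3 look.py side s4 200 160 340 300 4
```

```text
5.8667 [0.503  0.2625 0.0498] [ 0.4 -0.4 -0.7] 0.5444931940792623
5.9167 [0.503  0.2625 0.0498] [ 1.  -0.1 -1.4] 0.5448156591576734
```

View pics/s3.png

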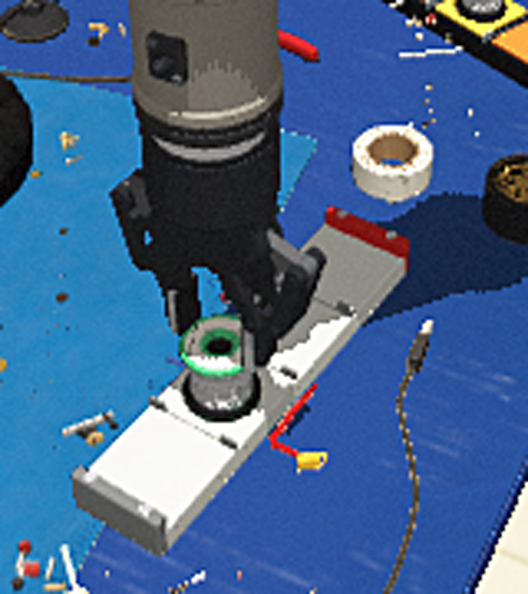

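View pics/s4.png

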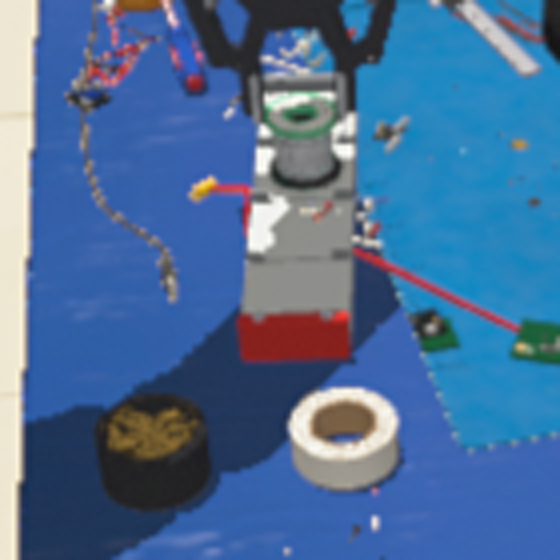

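```bash
python3 - <<'E'
import pickle
from h import *
pb=(.4987,.228,-1.6905)
for n,uv,off,s in [("s3",(221,396),(240,220),3.3),("s4",(307,166),(200,160),4)]:
    c=pickle.load(open(n+".pkl","rb"))
    print(n,[((proj(c,rack(pb,[[x,0,.02]]))[0]-off)*s).round(0) for x in (-.033,-.066,0)],onz(c,uncrop(uv,off,s),.021)[:2],rack(pb,[[-.033,0,0]])[0,:2])
E
```

```text
s3 [array([224., 390.]), array([192., 424.]), array([254., 357.])] [0.50242652 0.26626678] [0.50264079 0.26076385]
s4 [array([304., 168.]), array([306., 141.]), array([302., 196.])] [0.50398004 0.26330331] [0.50264079 0.26076385]
```

Request:
drive_tool --increments "0 -0.002 0 0; 0 0 -0.0005 0; 0 0 0 0"

```text
t: 6.22
eef_pos: [0.5031, 0.2601, 0.0495]
tool_rot: [0.0, 0.748, 0.663, 0.0]
contact_force: [-0.5, -1.6, 2.6]
gripper_width: 0.549
```

Request:
drive_tool --increments "0 0 0 0; 0 0 0 0; 0 0 0 0; 0 0 0 0; 0 0 0 0; 0 0 0 0" --grip 1

```text
t: 6.72
eef_pos: [0.5029, 0.2604, 0.0491]
tool_rot: [-0.0, 0.748, 0.663, 0.0]
contact_force: [-0.3, 0.0, -0.4]
gripper_width: 0.995
```

Request:
drive_tool --increments "0 0 0.01 0; 0 0 0.03 0; 0 0 0.04 0; 0 0 0.02 0; 0 0 0 0; 0 0 0 0"

```text
t: 7.22
eef_pos: [0.5039, 0.2609, 0.1512]
tool_rot: [0.0, 0.748, 0.663, 0.002]
contact_force: [-0.1, -0.3, 0.2]
gripper_width: 1.004
```

```bash
python3 look.py side s5 200 160 340 300 4; python3 look.py wrist w5 0 0 640 480 1
```

```text
7.2167 [0.5039 0.2609 0.1512] [-0.1 -0.3  0.2] 1.0039206369831315
7.2667 [0.5029 0.2603 0.1497] [-0.  -0.  -0.1] 0.9986947390790235
```

View pics/s5.png

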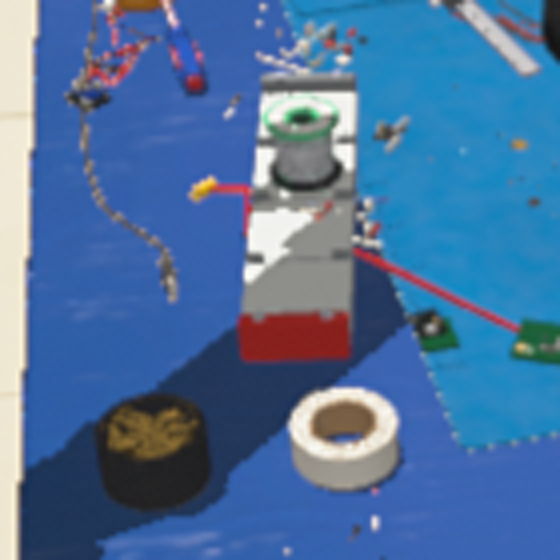

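View pics/w5.png

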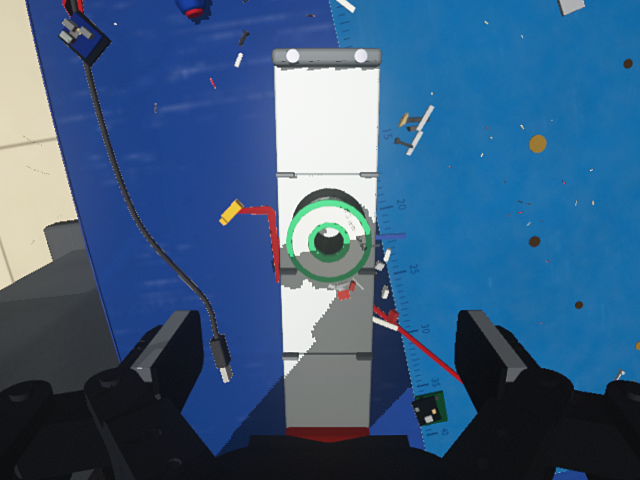

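```bash
python3 - <<'E'
import pickle
from h import *
pb=(.4987,.228,-1.6905)
c=pickle.load(open("w5.pkl","rb"))
print("spool",onz(c,(329,240),.064)[:2],"target",rack(pb,[[-.033,0,0]])[0,:2])
for x,uv in [(-.066,(327,174)),(0,(329,271)),(.066,(328,354))]:
    print("seam",onz(c,uv,.022)[:2],rack(pb,[[x,0,0]])[0,:2])
E
```

```text
spool [0.50435317 0.26240938] target [0.50264079 0.26076385]
seam [0.50710999 0.29489538] [0.50658159 0.29352771]
seam [0.50035295 0.22846621] [0.4987 0.228 ]
seam [0.49180354 0.16411925] [0.49081841 0.16247229]
```

Request:
drive_tool --increments "0.001 -0.02 0 0.108; 0.001 -0.037 0 0.108; 0.001 -0.037 0 0.108; 0.001 -0.037 0 0.108; 0.001 -0.037 0 0.108; 0.001 -0.037 0 0.108; 0.001 -0.037 0 0.108; 0.001 -0.037 0 0.108; 0.001 -0.037 0 0.108; 0 -0.037 0 0.108; 0 -0.037 0 0.108; 0 -0.037 0 0.108"

```text
t: 8.32
eef_pos: [0.5105, -0.1682, 0.1477]
tool_rot: [-0.001, 0.194, 0.981, 0.0]
contact_force: [1.0, 0.9, 0.7]
gripper_width: 1.0
```

Request:
drive_tool --increments "0 -0.02 0 0; 0 -0.02 0 0; 0 -0.001 0 0; 0 0 0 0; 0 0 0 0"

```text
t: 8.73
eef_pos: [0.5114, -0.2062, 0.1482]
tool_rot: [-0.001, 0.196, 0.981, 0.0]
contact_force: [-0.3, -0.0, -0.5]
gripper_width: 1.005
```

Request:
drive_tool --increments "0.0005 -0.0025 -0.02 0; 0 0 -0.03 0; 0 0 -0.03 0; 0 0 -0.016 0; 0 0 0 0; 0 0 0 0"

```text
t: 9.23
eef_pos: [0.5121, -0.2081, 0.0525]
tool_rot: [-0.001, 0.195, 0.981, 0.001]
contact_force: [-0.5, 0.2, 0.5]
gripper_width: 1.0
```

Request:
drive_tool --increments "0 0 0 0; 0 0 0 0; 0 0 0 0; 0 0 0 0; 0 0 0 0; 0 0 0 0; 0 0 0 0; 0 0 0 0" --grip 0

```text
t: 9.9
eef_pos: [0.5134, -0.2103, 0.0547]
tool_rot: [0.001, 0.196, 0.981, -0.0]
contact_force: [-1.4, 1.7, 7.6]
gripper_width: 0.481
```

Request:
drive_tool --increments "0 0 0.005 0; 0 0 0.01 0; 0 0 0.02 0; 0 0 0.025 0; 0 0 0.025 0; 0 0 0.015 0; 0 0 0 0"

```text
t: 10.48
eef_pos: [0.5148, -0.211, 0.1576]
tool_rot: [0.004, 0.197, 0.98, -0.0]
contact_force: [0.7, -0.8, -0.3]
gripper_width: 0.475
```

```bash
python3 look.py scene b3 320 120 480 300 3.3
```

```text
10.4833 [ 0.5148 -0.211   0.1576] [ 0.7 -0.8 -0.3] 0.4753718179190367
```

View pics/b3.png

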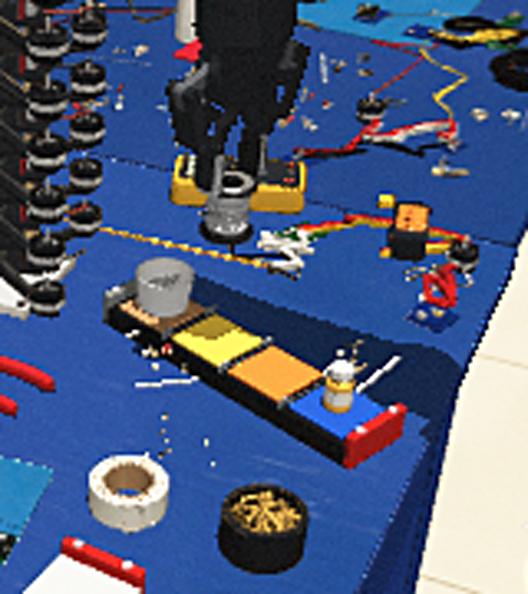

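Request:
drive_tool --increments "-0.001 0.02 0 -0.108; -0.001 0.034 0 -0.108; -0.001 0.034 0 -0.108; -0.001 0.034 0 -0.108; -0.001 0.034 0 -0.108; -0.002 0.034 0 -0.108; -0.002 0.034 0 -0.108; -0.002 0.034 0 -0.108; -0.002 0.034 0 -0.108; -0.002 0.034 0 -0.108; -0.001 0.034 0 -0.108; -0.001 0.034 0 -0.108"

```text
t: 11.53
eef_pos: [0.4941, 0.185, 0.1519]
tool_rot: [-0.0, 0.75, 0.661, -0.001]
contact_force: [1.0, 0.4, -1.6]
gripper_width: 0.478
```

Request:
drive_tool --increments "0 0.015 0 0; 0 0 0 0; 0 0 0 0; 0 0 0 0"

```text
t: 11.87
eef_pos: [0.4949, 0.1972, 0.1522]
tool_rot: [0.0, 0.749, 0.663, -0.001]
contact_force: [0.1, 0.4, -0.7]
gripper_width: 0.478
```

```bash
python3 look.py wrist w6 0 0 640 480 1
```

```text
11.8667 [0.4949 0.1972 0.1522] [ 0.1  0.4 -0.7] 0.47831489849518893
```

View pics/w6.png

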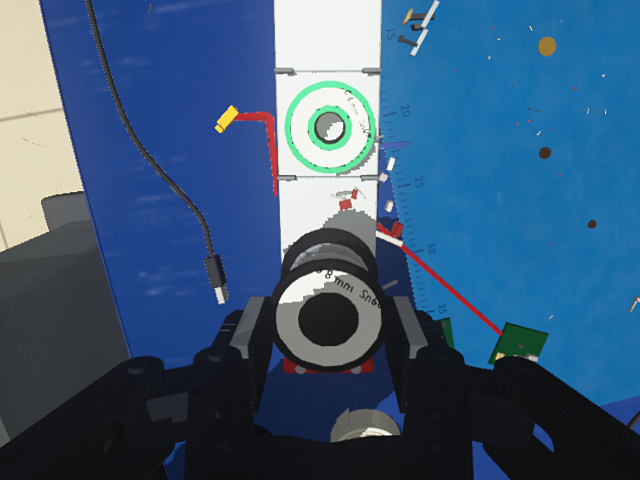

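Request:
drive_tool --increments "0.0005 -0.002 -0.02 0; 0 0 -0.03 0; 0 0 -0.03 0; 0 0 -0.01 0; 0 0 -0.006 0; 0 0 0 0; 0 0 0 0"

```text
t: 12.5
eef_pos: [0.4968, 0.1967, 0.0581]
tool_rot: [0.0, 0.749, 0.663, 0.001]
contact_force: [-0.2, 0.4, -0.8]
gripper_width: 0.479
```

Request:
drive_tool --increments "0 0 -0.003 0; 0 0 -0.003 0; 0 0 -0.001 0; 0 0 0 0; 0 0 0 0"

```text
t: 12.92
eef_pos: [0.4972, 0.1975, 0.0517]
tool_rot: [0.0, 0.748, 0.663, 0.001]
contact_force: [-0.3, -1.0, 8.0]
gripper_width: 0.478
```

```bash
python3 look.py side s6 200 160 340 300 4
```

```text
12.9167 [0.4972 0.1975 0.0517] [-0.3 -1.   8. ] 0.4782303052730874
```

View pics/s6.png

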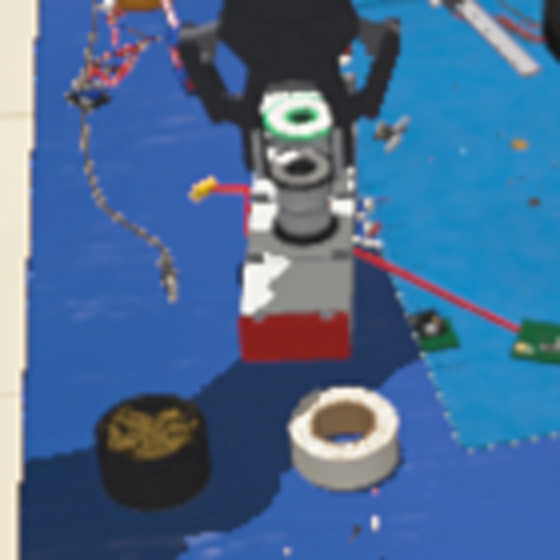

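Seated (8 N upward, so on the floor). Release and lift.

Request:
drive_tool --increments "0 0 0 0; 0 0 0 0; 0 0 0 0; 0 0 0 0; 0 0 0 0; 0 0 0 0" --grip 1

```text
t: 13.47
eef_pos: [0.4958, 0.1969, 0.05]
tool_rot: [-0.0, 0.748, 0.663, -0.0]
contact_force: [-0.5, 0.2, -0.0]
gripper_width: 1.0
```

Request:
drive_tool --increments "0 0 0.01 0; 0 0 0.03 0; 0 0 0.04 0; 0 0 0.02 0; 0 0 0 0; 0 0 0 0"

```text
t: 13.97
eef_pos: [0.4969, 0.1973, 0.1521]
tool_rot: [0.001, 0.748, 0.663, 0.002]
contact_force: [-0.3, -0.1, -0.4]
gripper_width: 0.996
```

```bash
python3 look.py wrist w7 0 0 640 480 1
```

```text
13.9667 [0.4969 0.1973 0.1521] [-0.3 -0.1 -0.4] 0.9963521061672637
```

View pics/w7.png

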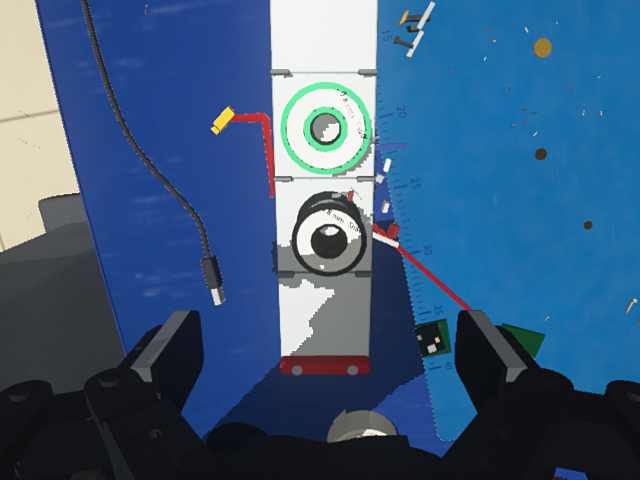

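Request:
drive_tool --increments "0.004 -0.02 0 0.108; 0.006 -0.035 0 0.108; 0.006 -0.035 0 0.108; 0.006 -0.035 0 0.108; 0.006 -0.035 0 0.108; 0.006 -0.035 0 0.108; 0.006 -0.035 0 0.108; 0.006 -0.035 0 0.108; 0.006 -0.035 0 0.108; 0.006 -0.035 0 0.108; 0.006 -0.035 0 0.108; 0.006 -0.035 0 0.108"

```text
t: 15.02
eef_pos: [0.5648, -0.2095, 0.1484]
tool_rot: [-0.002, 0.194, 0.981, 0.0]
contact_force: [0.2, -0.8, 0.1]
gripper_width: 1.001
```

Request:
drive_tool --increments "0.006 -0.02 0 0; 0.002 -0.007 0 0; 0 0 0 0; 0 0 0 0"

```text
t: 15.35
eef_pos: [0.5732, -0.2337, 0.1489]
tool_rot: [-0.001, 0.196, 0.981, 0.001]
contact_force: [0.6, 1.0, -0.7]
gripper_width: 0.999
```

Request:
drive_tool --increments "0.0005 -0.002 -0.02 0; 0 0 -0.03 0; 0 0 -0.03 0; 0 0 -0.013 0; 0 0 0 0; 0 0 0 0"

```text
t: 15.85
eef_pos: [0.5744, -0.2355, 0.0571]
tool_rot: [-0.001, 0.195, 0.981, 0.0]
contact_force: [0.4, -1.1, -0.1]
gripper_width: 0.998
```

Request:
drive_tool --increments "0 0 0 0; 0 0 0 0; 0 0 0 0; 0 0 0 0; 0 0 0 0; 0 0 0 0; 0 0 0 0; 0 0 0 0" --grip 0

```text
t: 16.52
eef_pos: [0.5744, -0.2372, 0.0572]
tool_rot: [0.0, 0.196, 0.981, 0.0]
contact_force: [0.6, 1.4, -0.1]
gripper_width: -0.004
```

```bash
python3 look.py side c1 250 220 390 370 4
```

```text
16.5167 [ 0.5744 -0.2372  0.0572] [ 0.6  1.4 -0.1] -0.0038222778717067383
```

View pics/c1.png

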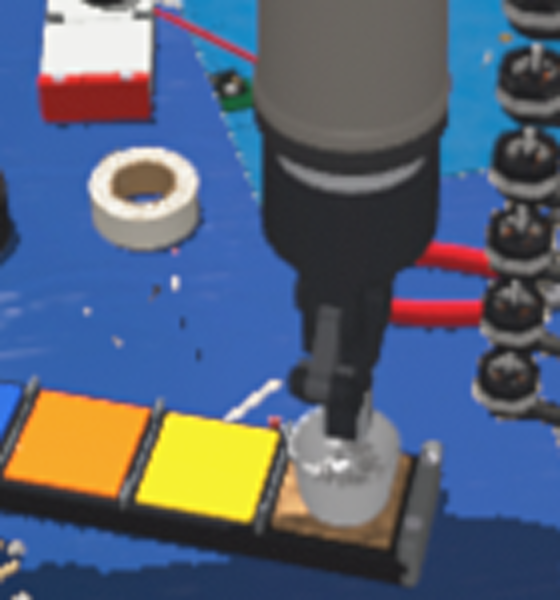

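Request:
drive_tool --increments "0 0 0.01 0; 0 0 0.02 0; 0 0 0.03 0; 0 0 0.03 0; 0 0 0 0; 0 0 0 0"

```text
t: 17.07
eef_pos: [0.576, -0.2376, 0.15]
tool_rot: [0.002, 0.196, 0.981, -0.0]
contact_force: [-0.2, -0.1, -1.1]
gripper_width: -0.001
```

```bash
python3 look.py wrist c2 170 180 470 480 2;python3 look.py side c3 250 220 390 370 4
```

```text
17.0667 [ 0.576  -0.2376  0.15  ] [-0.2 -0.1 -1.1] -0.001293176246438728
17.1167 [ 0.5747 -0.2372  0.1482] [-0.6 -0.4 -0.5] 0.00301739545556104
```

View pics/c2.png

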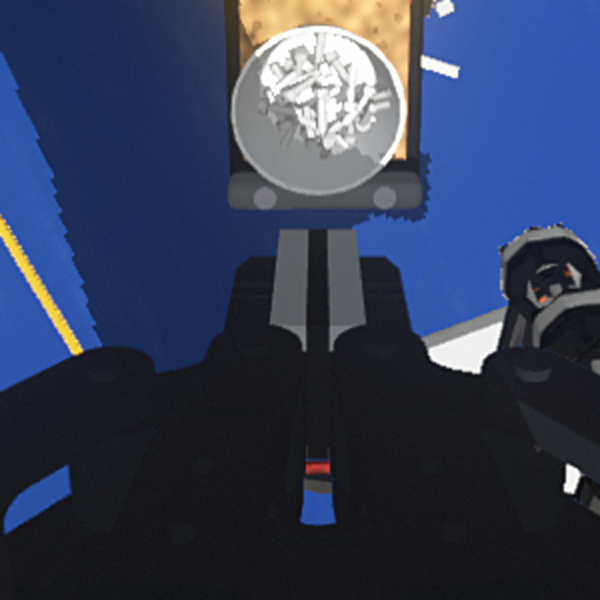

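View pics/c3.png

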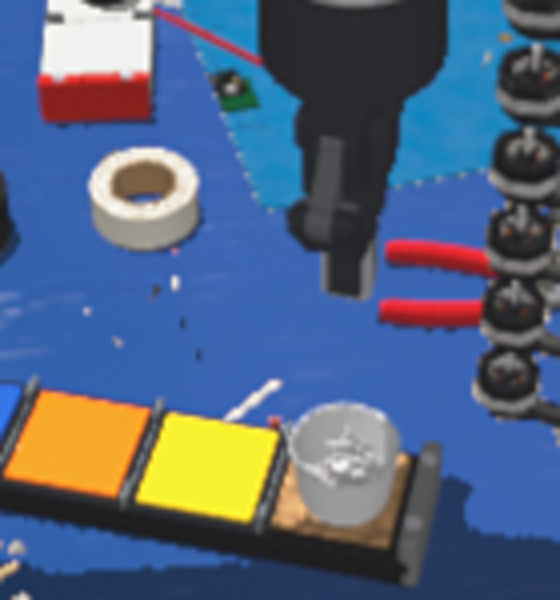

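```bash
python3 - <<'E'
import pickle
from h import *
c=pickle.load(open("c2.pkl","rb"));print(onz(c,uncrop((318,110),(170,180),2),.057)[:2])
c=pickle.load(open("c3.pkl","rb"));print(onz(c,uncrop((345,450),(250,220),4),.057)[:2])
E
```

```text
[ 0.57423129 -0.23645625]
[ 0.57245246 -0.24279559]
```

Request:
drive_tool --increments "0 0 0 0; 0 0 0 0; 0 0 0 0; 0 0 0 0; 0 0 0 0; 0 0 0 0; 0 0 0 0" --grip 1

```text
t: 17.75
eef_pos: [0.5744, -0.2371, 0.147]
tool_rot: [-0.0, 0.196, 0.981, 0.0]
contact_force: [0.7, 0.2, 0.6]
gripper_width: 0.973
```

Request:
drive_tool --increments "0 0 -0.03 0; 0 0 -0.03 0; 0 0 -0.025 0; 0 0 -0.01 0; 0 0 -0.005 0; 0 0 0 0; 0 0 0 0"

```text
t: 18.33
eef_pos: [0.5754, -0.2374, 0.0483]
tool_rot: [0.001, 0.196, 0.981, -0.0]
contact_force: [0.2, 0.0, 0.5]
gripper_width: 0.996
```

Request:
drive_tool --increments "0 0 0 0; 0 0 0 0; 0 0 0 0; 0 0 0 0; 0 0 0 0; 0 0 0 0; 0 0 0 0" --grip 0 --squeeze 30

```text
t: 18.92
eef_pos: [0.5744, -0.2372, 0.0472]
tool_rot: [0.0, 0.196, 0.981, -0.0]
contact_force: [-0.1, 0.5, -0.2]
gripper_width: 0.009
```

```bash
python3 look.py side c4 250 220 390 370 4
```

```text
18.9167 [ 0.5744 -0.2372  0.0472] [-0.1  0.5 -0.2] 0.009073477585494344
```

View pics/c4.png

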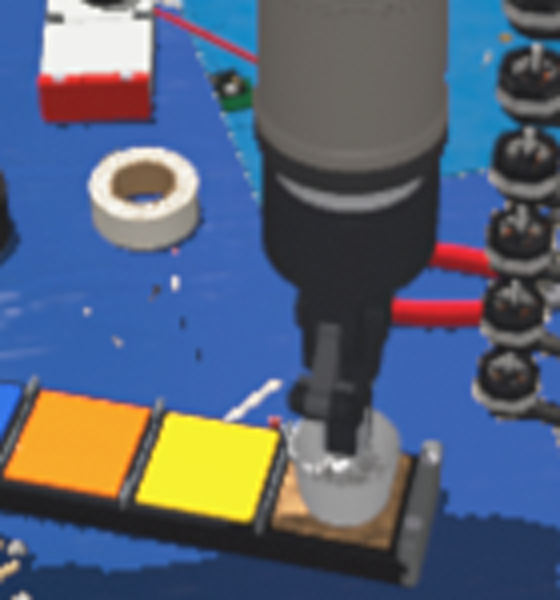

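```bash
python3 - <<'E'
import pickle
from h import *
for n,z0 in(("c4",.0472),("c3",.1482),("c1",.0572)):
    c=pickle.load(open(n+".pkl","rb"))
    for dz in (-.022,-.009,0,.01): print(n,dz,((proj(c,[[.5744,-.2372,z0+dz]])[0]-(250,220))*4).round())
E
```

```text
c4 -0.022 [345. 484.]
c4 -0.009 [345. 466.]
c4 0 [345. 453.]
c4 0.01 [345. 439.]
c3 -0.022 [347. 334.]
c3 -0.009 [347. 313.]
c3 0 [348. 298.]
c3 0.01 [348. 282.]
c1 -0.022 [345. 470.]
c1 -0.009 [345. 452.]
c1 0 [345. 439.]
c1 0.01 [346. 424.]
```

Request:
drive_tool --increments "0 0 0.01 0; 0 0 0.02 0; 0 0 0.03 0; 0 0 0.03 0; 0 0 0 0; 0 0 0 0"

```text
t: 19.47
eef_pos: [0.576, -0.2376, 0.14]
tool_rot: [0.002, 0.196, 0.981, -0.0]
contact_force: [-0.1, -0.5, 0.5]
gripper_width: 0.001
```

```bash
python3 look.py scene c5 340 120 440 240 5;python3 look.py side c6 290 200 390 350 5
```

```text
19.4667 [ 0.576  -0.2376  0.14  ] [-0.1 -0.5  0.5] 0.0011064399568429693
19.5167 [ 0.5747 -0.2373  0.1382] [ 0.2  0.2 -1.1] 0.0005339886914545559
```

View pics/c5.png

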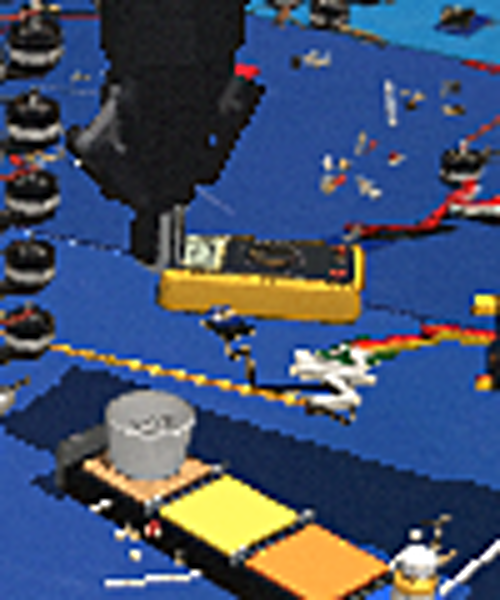

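View pics/c6.png

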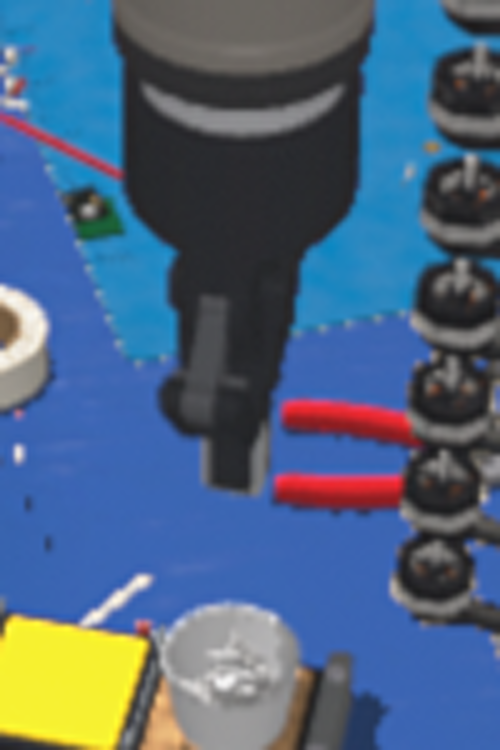

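```bash
python3 - <<'E'
import pickle
from h import *
for n,off in(("c5",(340,120)),("c6",(290,200))):
    c=pickle.load(open(n+".pkl","rb"))
    for dz in (-.022,-.009,0,.01): print(n,dz,((proj(c,[[.576,-.2376,.1395+dz]])[0]-off)*5).round())
A=pickle.load(open("c5.pkl","rb"));B=pickle.load(open("c6.pkl","rb"))
o1,d1=ray(A,uncrop((165,268),(340,120),5));o2,d2=ray(B,uncrop((240,490),(290,200),5))
t=np.linalg.lstsq(np.c_[d1,-d2],o2-o1,rcond=None)[0];print(o1+t[0]*d1,o2+t[1]*d2)
E
```

```text
c5 -0.022 [151. 318.]
c5 -0.009 [152. 297.]
c5 0 [153. 283.]
c5 0.01 [154. 267.]
c6 -0.022 [238. 535.]
c6 -0.009 [239. 509.]
c6 0 [239. 491.]
c6 0.01 [239. 470.]
[ 0.57327687 -0.24451468  0.14730444] [ 0.57432281 -0.24433257  0.14768761]
```

Request:
drive_tool --increments "0 0 0 0; 0 0 0 0; 0 0 0 0; 0 0 0 0; 0 0 0 0; 0 0 -0.02 0; 0 0 -0.03 0; 0 0 -0.03 0; 0 0 -0.015 0; 0 0 -0.007 0; 0 0 0 0; 0 0 0 0" --grip 1

```text
t: 20.57
eef_pos: [0.5749, -0.2372, 0.0356]
tool_rot: [0.0, 0.196, 0.981, 0.0]
contact_force: [0.3, -0.1, 0.6]
gripper_width: 0.999
```

Request:
drive_tool --increments "0 0 0 0; 0 0 0 0; 0 0 0 0; 0 0 0 0; 0 0 0 0; 0 0 0 0; 0 0 0 0" --grip 0 --squeeze 30

```text
t: 21.15
eef_pos: [0.5753, -0.2374, 0.0368]
tool_rot: [0.001, 0.196, 0.981, -0.0]
contact_force: [-1.6, 0.7, 6.9]
gripper_width: 0.577
```

```bash
python3 look.py side c7 250 220 390 370 4
```

```text
21.15 [ 0.5753 -0.2374  0.0368] [-1.6  0.7  6.9] 0.5773950072350126
```

View pics/c7.png

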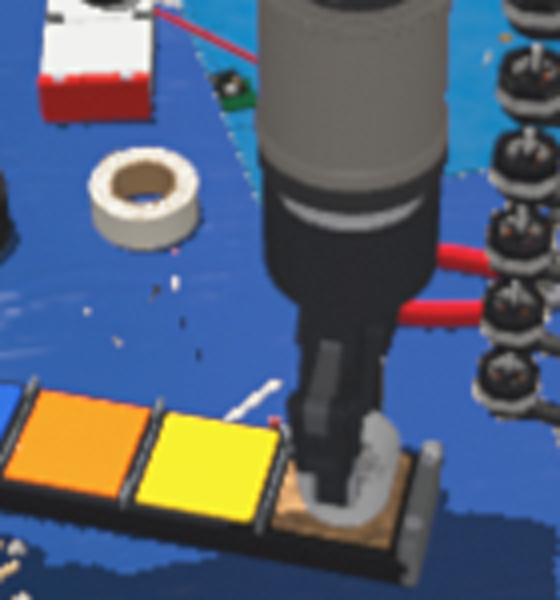

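Request:
drive_tool --increments "0 0 0.005 0; 0 0 0.01 0; 0 0 0.02 0; 0 0 0.03 0; 0 0 0.03 0; 0 0 0.015 0; 0 0 0 0"

```text
t: 21.78
eef_pos: [0.5772, -0.238, 0.1506]
tool_rot: [0.004, 0.196, 0.98, -0.001]
contact_force: [1.1, 0.2, -0.4]
gripper_width: 0.571
```

```bash
python3 look.py side c8 250 200 390 350 4
```

```text
21.7833 [ 0.5772 -0.238   0.1506] [ 1.1  0.2 -0.4] 0.5714219352043713
```

View pics/c8.png

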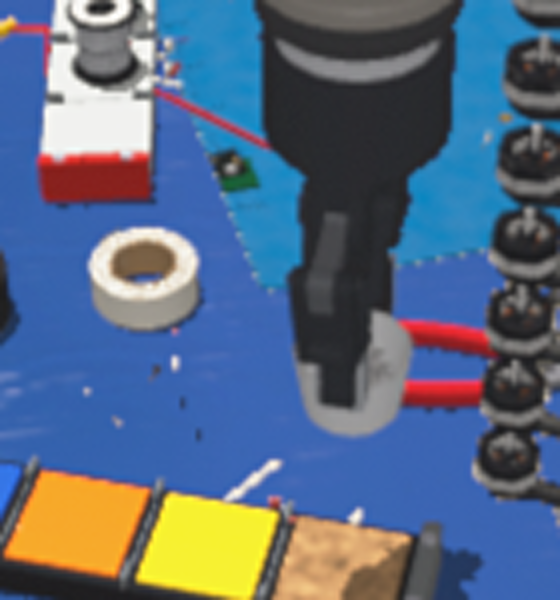

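Request:
drive_tool --increments "-0.003 0.015 0 -0.108; -0.007 0.03 0 -0.108; -0.008 0.032 0 -0.108; -0.008 0.032 0 -0.108; -0.008 0.032 0 -0.108; -0.008 0.032 0 -0.108; -0.008 0.032 0 -0.108; -0.008 0.032 0 -0.108; -0.008 0.032 0 -0.108; -0.008 0.032 0 -0.108; -0.008 0.032 0 -0.108; -0.005 0.03 0 -0.108"

```text
t: 22.83
eef_pos: [0.4854, 0.1273, 0.1442]
tool_rot: [-0.0, 0.75, 0.661, -0.001]
contact_force: [0.5, 0.1, 0.2]
gripper_width: 0.577
```

Request:
drive_tool --increments "0 0.005 0 0; 0 0 0 0; 0 0 0 0; 0 0 0 0"

```text
t: 23.17
eef_pos: [0.4873, 0.129, 0.1446]
tool_rot: [0.0, 0.749, 0.663, -0.001]
contact_force: [-0.4, -0.4, -0.7]
gripper_width: 0.578
```

```bash
python3 look.py wrist w8 0 0 640 480 1
```

```text
23.1667 [0.4873 0.129  0.1446] [-0.4 -0.4 -0.7] 0.5778573347101146
```

View pics/w8.png

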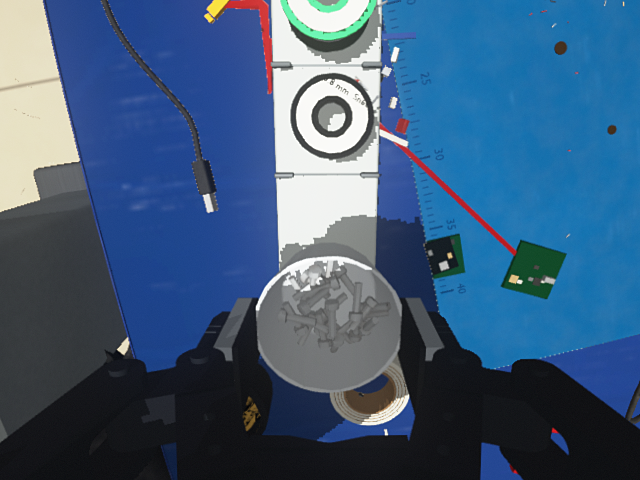

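Request:
drive_tool --increments "0 0.0015 -0.02 0; 0 0 -0.03 0; 0 0 -0.03 0; 0 0 -0.02 0; 0 0 -0.006 0; 0 0 0 0; 0 0 0 0"

```text
t: 23.8
eef_pos: [0.488, 0.1317, 0.0396]
tool_rot: [0.0, 0.749, 0.663, 0.0]
contact_force: [-0.1, 1.1, 0.0]
gripper_width: 0.575
```

Request:
drive_tool --increments "0 0 -0.003 0; 0 0 -0.002 0; 0 0 0 0; 0 0 0 0"

```text
t: 24.13
eef_pos: [0.4878, 0.1325, 0.0347]
tool_rot: [0.0, 0.748, 0.663, 0.001]
contact_force: [0.5, -0.0, -0.1]
gripper_width: 0.574
```

```bash
python3 look.py side s8 200 160 340 300 4
```

```text
24.1333 [0.4878 0.1325 0.0347] [ 0.5 -0.  -0.1] 0.5736103867278922
```

View pics/s8.png

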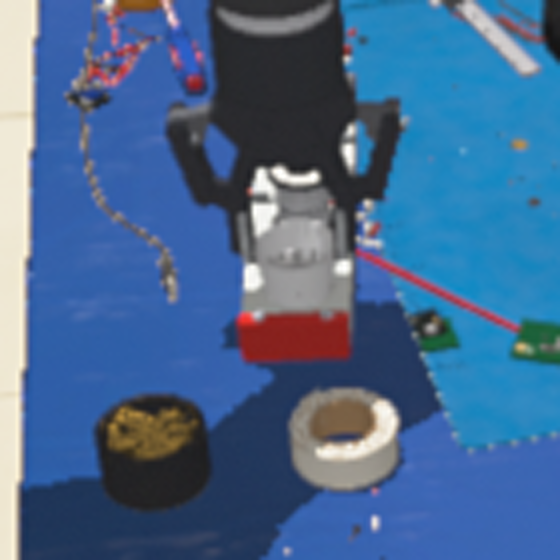

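Slightly above the floor still; lower 1.5 mm, then release.

Request:
drive_tool --increments "0 -0.001 -0.001 0; 0 0 -0.0005 0; 0 0 0 0; 0 0 0 0"

```text
t: 24.52
eef_pos: [0.4878, 0.132, 0.0337]
tool_rot: [0.0, 0.748, 0.663, 0.001]
contact_force: [-2.4, 0.8, 11.4]
gripper_width: 0.573
```

Request:
drive_tool --increments "0 0 0 0; 0 0 0 0; 0 0 0 0; 0 0 0 0; 0 0 0 0; 0 0 0 0" --grip 1

```text
t: 25.02
eef_pos: [0.4874, 0.1313, 0.0325]
tool_rot: [-0.0, 0.748, 0.663, -0.0]
contact_force: [0.5, 1.1, 0.3]
gripper_width: 1.004
```

Request:
drive_tool --increments "0 0 0.01 0; 0 0 0.03 0; 0 0 0.04 0; 0 0 0.03 0; 0 0 0.01 0; 0 0 0 0; 0 0 0 0"

```text
t: 25.6
eef_pos: [0.4874, 0.1313, 0.1529]
tool_rot: [0.0, 0.748, 0.663, 0.0]
contact_force: [0.3, 0.1, -0.4]
gripper_width: 1.002
```

```bash
python3 look.py wrist w9 0 0 640 480 1;  python3 look.py scene s9 240 200 460 400 3
```

```text
25.6 [0.4874 0.1313 0.1529] [ 0.3  0.1 -0.4] 1.0015857485777457
25.65 [0.4867 0.1311 0.1519] [ 0.   0.  -1.2] 1.0006849671307292
```

View pics/w9.png

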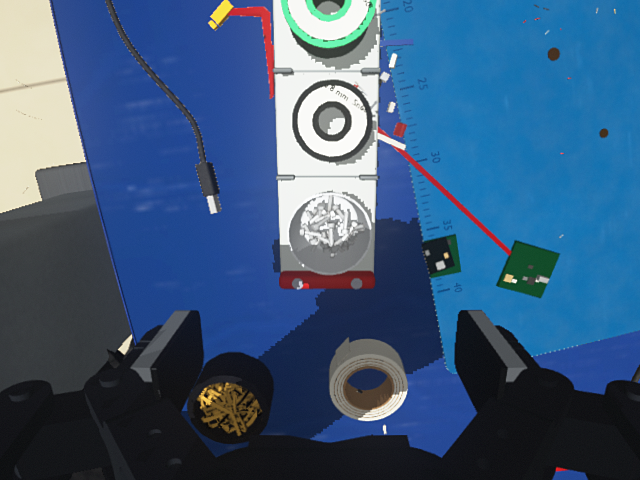

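View pics/s9.png

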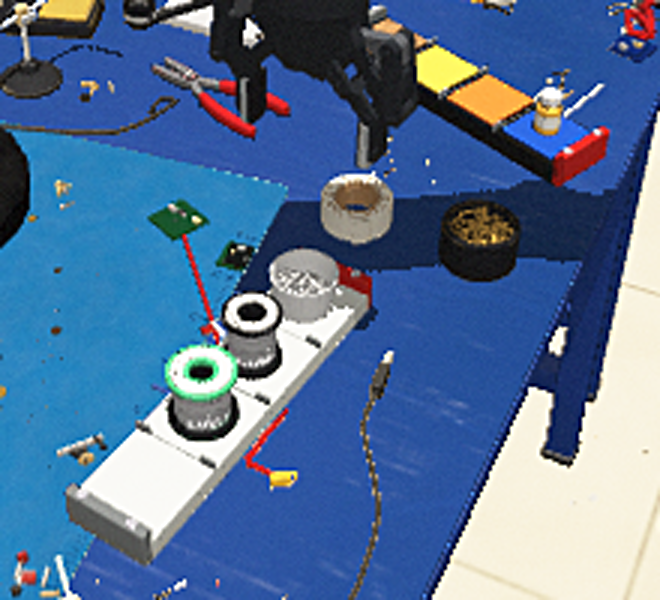

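Request:
drive_tool --increments "-0.004 -0.015 0 0.108; -0.008 -0.025 0 0.108; -0.008 -0.025 0 0.108; -0.008 -0.025 0 0.108; -0.008 -0.025 0 0.108; -0.008 -0.025 0 0.108; -0.008 -0.025 0 0.108; -0.008 -0.025 0 0.108; -0.008 -0.025 0 0.108; -0.008 -0.025 0 0.108; -0.008 -0.025 0 0.108; -0.008 -0.025 0 0.108"

```text
t: 26.7
eef_pos: [0.3937, -0.1594, 0.1511]
tool_rot: [-0.002, 0.194, 0.981, 0.0]
contact_force: [-0.1, 0.6, -0.3]
gripper_width: 1.001
```

Request:
drive_tool --increments "-0.002 -0.003 0 0; 0 0 0 0; 0 0 0 0; 0 0 0 0"

```text
t: 27.03
eef_pos: [0.3935, -0.1604, 0.152]
tool_rot: [-0.001, 0.196, 0.981, 0.0]
contact_force: [-0.2, 0.6, 0.2]
gripper_width: 0.998
```

```bash
python3 look.py wrist a1 0 0 640 480 1; python3 -c "
from station import bot;print(bot.get_obs()['q'])"
```

```text
27.0333 [ 0.3935 -0.1604  0.152 ] [-0.2  0.6  0.2] 0.9979518391848287
[ 0.33320326  0.16299    -0.10197049  2.1887172   0.02258318  0.79178757
  1.39343004]
```

View pics/a1.png

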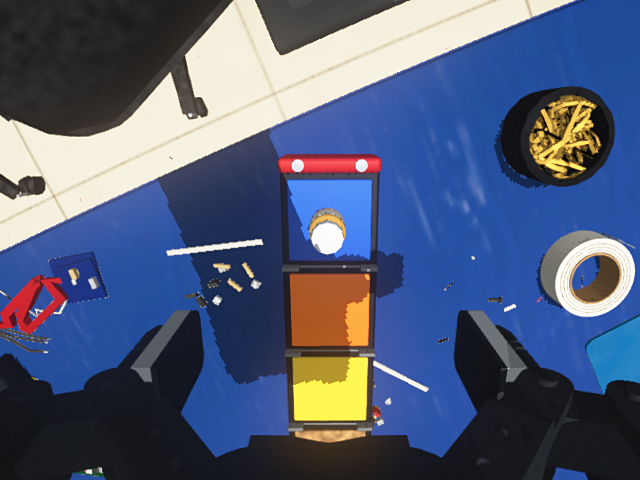

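```bash
python3 - <<'E'
import pickle
from h import *
c=pickle.load(open("a1.pkl","rb"));print(onz(c,(327,238),.061)[:2])
E
```

```text
[ 0.39211013 -0.16049776]
```

Request:
drive_tool --increments "-0.001 0 -0.03 0; 0 0 -0.03 0; 0 0 -0.02 0; 0 0 -0.01 0; 0 0 0 0; 0 0 0 0"

```text
t: 27.58
eef_pos: [0.3925, -0.1607, 0.0623]
tool_rot: [-0.001, 0.196, 0.981, 0.0]
contact_force: [0.3, 0.1, 0.6]
gripper_width: 0.997
```

Request:
drive_tool --increments "0 0 -0.015 0; 0 0 -0.01 0; 0 0 -0.005 0; 0 0 0 0; 0 0 0 0"

```text
t: 28.0
eef_pos: [0.3929, -0.1615, 0.0332]
tool_rot: [0.0, 0.196, 0.981, 0.0]
contact_force: [0.9, -0.4, -0.2]
gripper_width: 0.998
```

Request:
drive_tool --increments "0 0 0 0; 0 0 0 0; 0 0 0 0; 0 0 0 0; 0 0 0 0; 0 0 0 0; 0 0 0 0; 0 0 0 0" --grip 0 --squeeze 30

```text
t: 28.67
eef_pos: [0.3926, -0.1617, 0.0329]
tool_rot: [0.0, 0.196, 0.981, -0.0]
contact_force: [-1.3, -0.1, 5.6]
gripper_width: 0.236
```

```bash
python3 look.py side a2 190 220 330 370 4
```

```text
28.6667 [ 0.3926 -0.1617  0.0329] [-1.3 -0.1  5.6] 0.23616172321691994
```

View pics/a2.png

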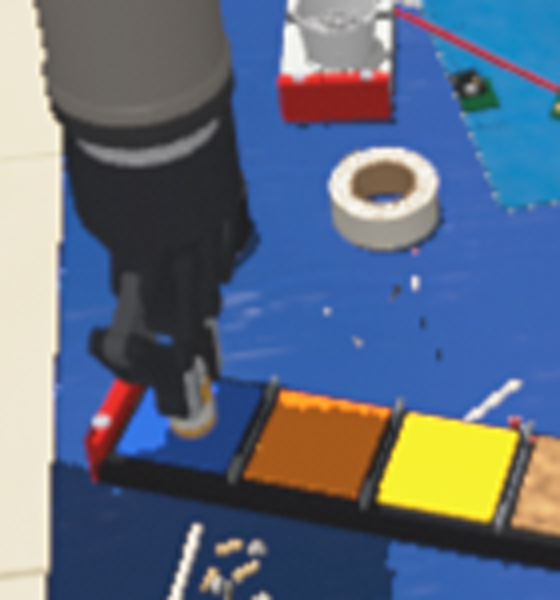

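Request:
drive_tool --increments "0 0 0.005 0; 0 0 0.01 0; 0 0 0.02 0; 0 0 0.03 0; 0 0 0.03 0; 0 0 0.02 0; 0 0 0 0"

```text
t: 29.3
eef_pos: [0.3949, -0.1624, 0.1516]
tool_rot: [0.004, 0.197, 0.98, -0.0]
contact_force: [0.3, -1.0, -0.2]
gripper_width: 0.234
```

```bash
python3 look.py side a3 190 200 330 350 4
```

```text
29.3 [ 0.3949 -0.1624  0.1516] [ 0.3 -1.  -0.2] 0.23425010011741906
```

View pics/a3.png

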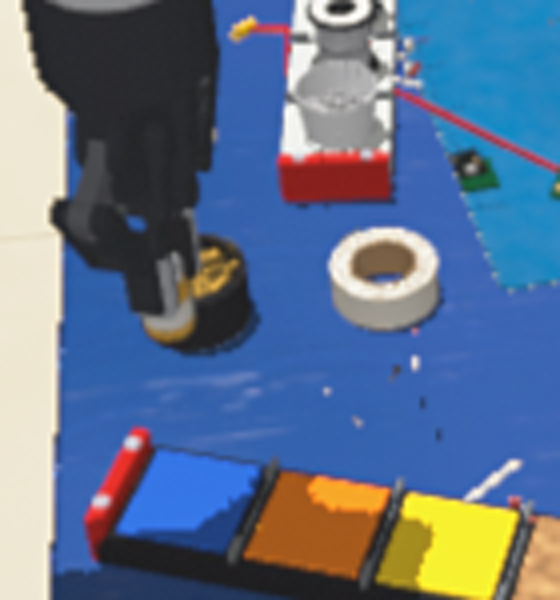

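Request:
drive_tool --increments "0.004 0.015 0 -0.1; 0.007 0.03 0 -0.108; 0.008 0.034 0 -0.108; 0.008 0.034 0 -0.108; 0.008 0.034 0 -0.108; 0.008 0.034 0 -0.108; 0.008 0.034 0 -0.108; 0.008 0.034 0 -0.108; 0.008 0.034 0 -0.108; 0.008 0.034 0 -0.108; 0.008 0.034 0 -0.108; 0.008 0.034 0 -0.108"

```text
t: 30.35
eef_pos: [0.4812, 0.2172, 0.1462]
tool_rot: [-0.0, 0.74, 0.673, -0.001]
contact_force: [0.6, 0.4, -0.3]
gripper_width: 0.235
```

Request:
drive_tool --increments "0.009 0.034 0 -0.006; 0.009 0.034 0 0; 0.007 0.025 0 0; 0.003 0.012 0 0; 0 0 0 0; 0 0 0 0; 0 0 0 0"

```text
t: 30.93
eef_pos: [0.5096, 0.3185, 0.1467]
tool_rot: [0.0, 0.74, 0.672, -0.001]
contact_force: [-0.5, -0.1, -0.5]
gripper_width: 0.241
```

```bash
python3 look.py wrist w10 0 0 640 480 1
```

```text
30.9333 [0.5096 0.3185 0.1467] [-0.5 -0.1 -0.5] 0.24144317661641884
```

View pics/w10.png

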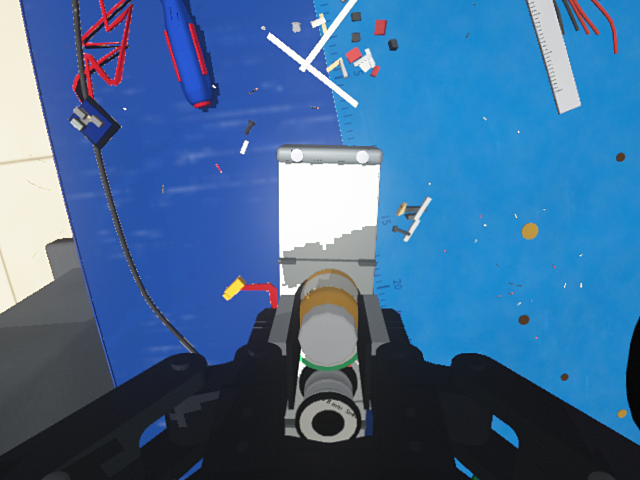

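Request:
drive_tool --increments "0.002 0.005 0 -0.022; 0 0.0035 -0.02 0; 0 0 -0.03 0; 0 0 -0.03 0; 0 0 -0.02 0; 0 0 -0.008 0; 0 0 0 0; 0 0 0 0"

```text
t: 31.65
eef_pos: [0.5125, 0.3293, 0.0403]
tool_rot: [0.0, 0.748, 0.664, 0.0]
contact_force: [-0.8, -0.1, -0.8]
gripper_width: 0.238
```

```bash
python3 look.py scene a4 240 270 400 400 4;  python3 look.py side a5 220 130 340 260 4
```

```text
31.65 [0.5125 0.3293 0.0403] [-0.8 -0.1 -0.8] 0.23767246419826052
31.7 [0.513  0.3298 0.041 ] [-0.4  0.5  0.5] 0.2353997403801079
```

View pics/a4.png

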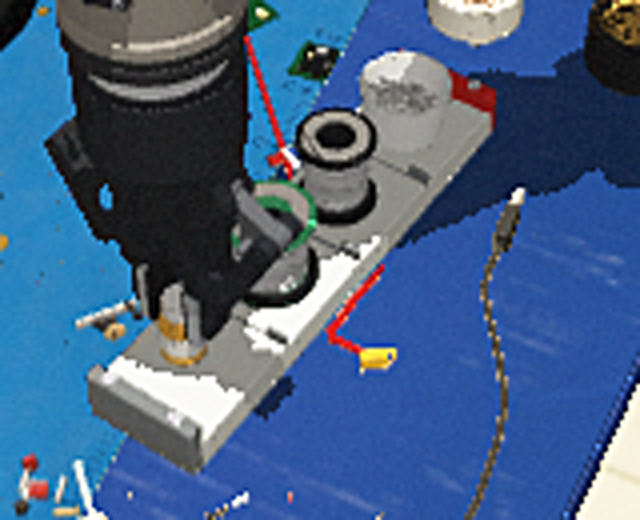

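View pics/a5.png

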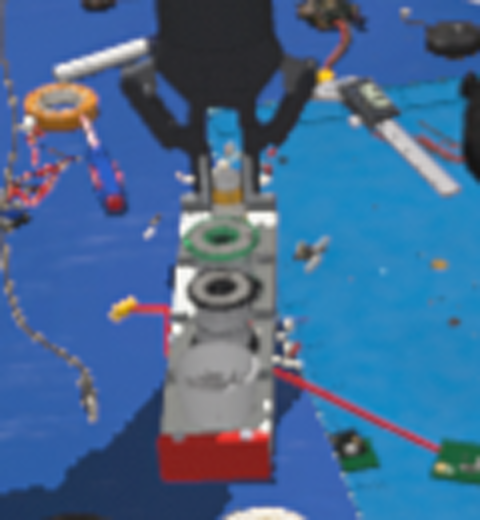

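Request:
drive_tool --increments "-0.001 -0.002 -0.004 0; 0 0 -0.004 0; 0 0 -0.0015 0; 0 0 0 0; 0 0 0 0"

```text
t: 32.17
eef_pos: [0.511, 0.3274, 0.0301]
tool_rot: [-0.0, 0.747, 0.665, -0.0]
contact_force: [0.8, -0.8, -0.4]
gripper_width: 0.238
```

Request:
drive_tool --increments "0 0 -0.0005 0; 0 0 0 0; 0 0 0 0"

```text
t: 32.42
eef_pos: [0.5111, 0.3276, 0.03]
tool_rot: [0.0, 0.747, 0.665, 0.0]
contact_force: [-1.4, 0.7, 4.3]
gripper_width: 0.237
```

Floor contact (4.3 N). Release, lift away.

Request:
drive_tool --increments "0 0 0 0; 0 0 0 0; 0 0 0 0; 0 0 0 0; 0 0 0 0; 0 0 0 0; 0 0 0 0" --grip 1

```text
t: 33.0
eef_pos: [0.511, 0.3274, 0.0296]
tool_rot: [-0.0, 0.747, 0.665, -0.0]
contact_force: [-0.2, 0.0, 0.4]
gripper_width: 1.0
```

Request:
drive_tool --increments "0 0 0.01 0; 0 0 0.03 0; 0 0 0.04 0; 0 0 0.04 0; 0 -0.02 0.03 0; 0 -0.03 0 0; 0 -0.03 0 0; 0 -0.03 0 0; 0 0 0 0; 0 0 0 0"

```text
t: 33.83
eef_pos: [0.5114, 0.2153, 0.1805]
tool_rot: [0.0, 0.749, 0.663, 0.0]
contact_force: [-0.4, 0.9, 0.6]
gripper_width: 1.0
```

```bash
python3 look.py wrist f1 0 0 640 480 1;  python3 look.py scene f2 240 230 440 400 4; python3 look.py side f3 200 130 340 270 4
```

```text
33.8333 [0.5114 0.2153 0.1805] [-0.4  0.9  0.6] 1.0003702423478709
33.8833 [0.5112 0.2172 0.1804] [-0.9  0.6 -0.4] 0.993678048869868
33.9333 [0.511  0.2184 0.1803] [ 0.1  0.2 -1.3] 0.9988938014026418
```

View pics/f1.png

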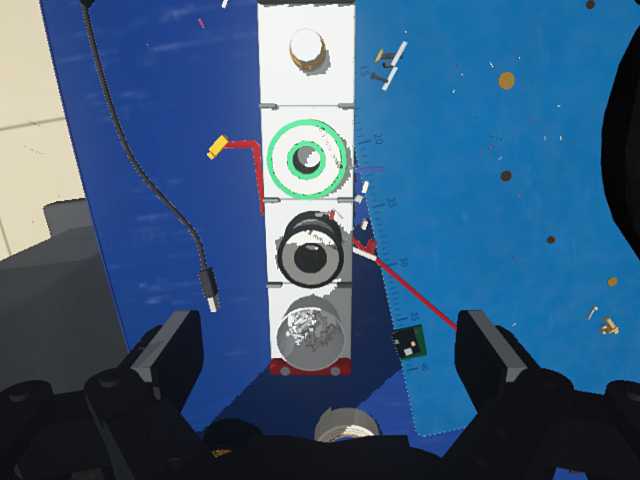

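View pics/f2.png

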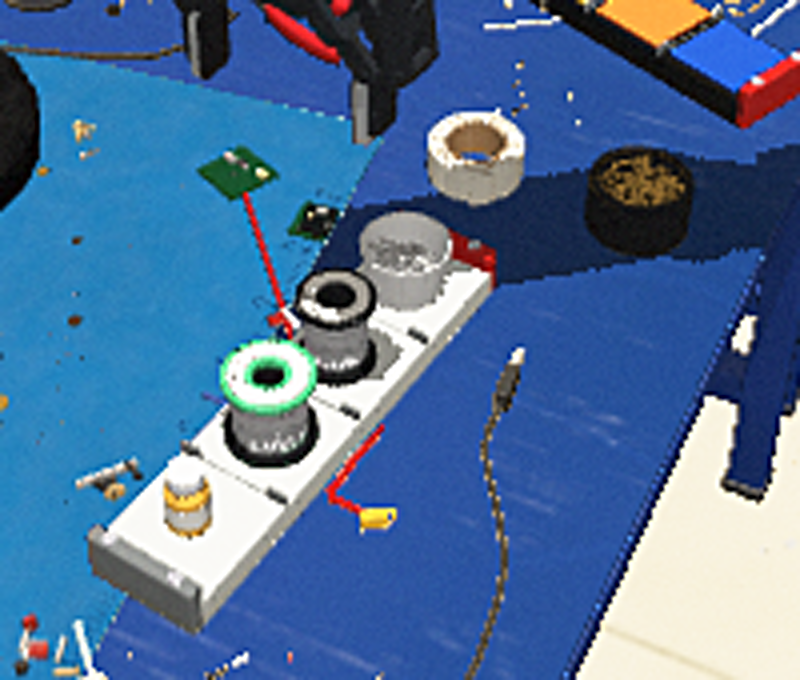

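View pics/f3.png

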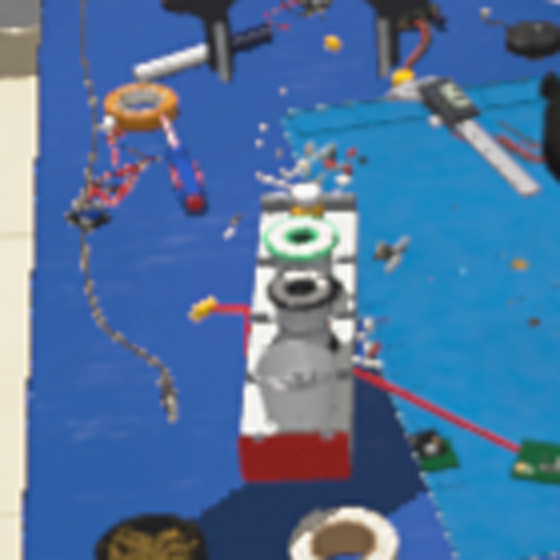

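```bash
python3 - <<'E'
import pickle
from h import *
c=pickle.load(open("f1.pkl","rb"))
S=np.array([onz(c,p,.022)[:2] for p in [(307,106),(308,200),(309,285)]])
X=np.array([-.066,0,.066])
f=lambda p:(rack(p,np.c_[X,0*X,0*X])[:,:2]-S).ravel()
r=least_squares(f,[.499,.229,-1.69]);p=(r.x[0],r.x[1],-1.6905);print(r.x,f(r.x).round(4))
for n,uv,z in [("amber",(307,48),.058),("green",(307,158),.064),("black",(310,257),.066),("cup",(311,332),.054)]:
    q=onz(c,uv,z)[:2]-p[:2];a=p[2];print(n,np.array([np.cos(a)*q[0]+np.sin(a)*q[1],-np.sin(a)*q[0]+np.cos(a)*q[1]]).round(4))
for n,off in(("f2",(240,230)),):
    c=pickle.load(open("f2.pkl","rb"))
    print("roll",onz(c,uncrop((475,140),off,4),.024)[:2],"tin",onz(c,uncrop((639,180),off,4),.036)[:2])
    for x,uv in [(-99,(187,525)),(-33,(271,445)),(33,(337,365)),(99,(405,290))]:
        q=onz(c,uncrop(uv,off,4),.02)[:2]-np.array([.4991,.2286]);print(x,np.array([np.cos(a)*q[0]+np.sin(a)*q[1],-np.sin(a)*q[0]+np.cos(a)*q[1]]).round(4))
E
```

```text
[ 0.49898395  0.22857585 -1.69360983] [-0.     -0.0004 -0.     -0.0001  0.0001  0.0005]
amber [-0.0991  0.0023]
green [-0.0343  0.0017]
black [0.0293 0.0028]
cup [0.09   0.0022]
roll [ 0.5041222  -0.00128452] tin [0.3966186  0.00317319]
-99 [-0.1029  0.0007]
-33 [-0.0389 -0.0039]
33 [ 0.026  -0.0007]
99 [ 0.0949 -0.0004]
```

```bash
python3 - <<'E'
import cv2
s=cv2.imread("pics/w9.png");cv2.imwrite("pics/w9c.png",cv2.resize(s[160:300,260:400],None,fx=4,fy=4,interpolation=cv2.INTER_CUBIC))
s=cv2.imread("pics/f1.png");cv2.imwrite("pics/f1c.png",cv2.resize(s[190:385,250:370],None,fx=3,fy=3,interpolation=cv2.INTER_CUBIC))
E
```

```text
(no output)
```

View pics/w9c.png

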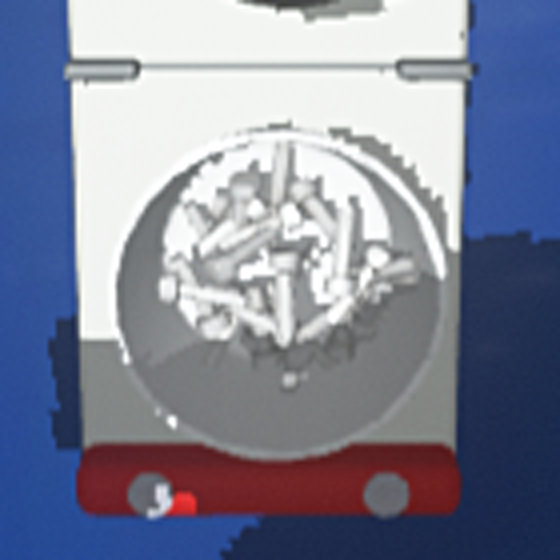

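View pics/f1c.png

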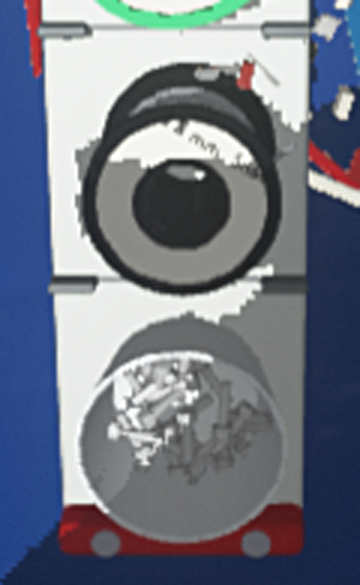

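```bash
python3 - <<'E'
from station import bot
o=bot.get_obs();print(o['t'],o['eef_pos'])
print(bot.hand_in())
E
```

```text
33.9833 [0.51084086 0.218874   0.18005862]
the job is handed in; nothing more can be done
None
```

All four supplies are in the white rack in reverse order, and I handed the job in at 34.0 s of the 96 s allowed. From the grey end they stand amber bottle, green spool, black spool, white cup (next to red).

**Positions:** The last wrist view puts their centres, along and across the rack, at:

| Item | Along the rack (mm) | Target (mm) | Across the rack (mm) |
|---|---|---|---|
| Amber bottle | -99 | -99 | +2 |
| Green spool | -34 | -33 | +2 |
| Black spool | +31 | +33 | +3 |
| White cup | about +96 | +99 | +2 |

- The first cup reading from that view was +90 mm. An enlarged crop showed I had misread the rim, and I estimated the corrected figure from it by eye; black's +31 is a similar correction from +29.
- The scene camera agrees within about 7 mm: -103, -39, +26 and +95 mm along the rack, in the table's order.

**Other checks:** All four look upright. The tape and the tin read within 3 mm and 6 mm of where they began, which is close to reading error. The gripper is open and clear above the rack.

**What disagreed or failed:**
- **Fingertips:** They appear about level with the reported TCP, not 22 mm ahead of it as `bot.finger_overhang` says.
- **Cup grasp:** Because of that, my first two tries at the cup closed above its wall and held nothing. The cup stayed put, and the third try, about 11 mm lower than the second, held.
- **Spools:** They were probably held only by their top flanges, but stayed upright.
- **White rack position:** The fixed cameras and the wrist camera differed by about 3 mm; I used a value between the two.

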